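# Fit the rear wheel of the model truck

## Task

Fit the missing rear wheel of the model truck: thread the spacer onto its bare, loose rear axle first, then the big wheel, then push the hub cap onto the end of the axle, open end first, until spacer, wheel and cap are closed up against the bearing with no gaps left. Work by feel and push gently, the model is only light wood and card. Let go of everything and leave the small spare wheel and the other things on the table where they are.

Things in the scene. Friction and masses are not known exactly. Their poses are not given: they have to be found in the camera images.
- truck: The model truck, fixed: 340 mm long, 250 mm over its rear wheels, 230 mm high, foil-covered load box, card cab, on trestle blocks and a building board 360 by 230 mm. Origin on the table 100 mm under the bearing point; x to the cab, y out of the truck on the side of the bare rear axle, z up. Light wood and card: a push of 10 to 15 N is plenty, 60 N would break it.
- bearing (a point): Centre of the outer face of the truck's rear bearing boss, a wooden disc 26 mm across that stands 8 mm out of the axle block. The truck is a fixed model, 340 mm long, on trestle blocks. y points straight out of the truck along the axle line, z up, x to the cab. 100 mm above the table. Spacer, wheel and cap go on here, spacer against this face.
- axle_line (a point): Point on the nominal axle line, 58 mm out from the bearing face (axes as there). The bare axle is a metal rod 10 mm thick, its last 2 mm bevelled to 8 mm. It ends 0 to 8 mm beyond this point: it has end play and slides in under about 3 N to a firm stop, ending here. Loose in its bearing, it sags: its end is 2 to 5 mm below the line and up to 5 mm to either side, and gives way to a touch.
- mudguard (a point): Middle of the lower outer edge of the flat mudguard that covers spacer and wheel: 42 mm above the axle line, 45 mm out from the bearing face, 126 mm long, ends turned down 12 mm. Above it the load box (side flush with the bearing face) rises to 120 mm over the axle. An upright hand hits the mudguard; one leaning outwards (its back to +y) by about 40 degrees passes. Axes as bearing.
- spacer_c (a point): Centre of the spacer: a plain thick wooden ring, 40 mm outside, 18 mm long, 12 mm bore right through, 30 g, both ends alike. y is its axis (level at the start, pointing roughly away from the truck), z is up. It stands on edge in a fixed wooden cradle (46 mm square foot, two rails 24 mm high, 32 mm over their outsides), its centre 41 mm above the table.
- wheel_c (a point): Centre of the big wheel: black tyre on a wooden disc, 66 mm outside, 24 mm wide, hub as wide as the tyre, 12 mm bore right through, 60 to 130 g, both sides alike. Axes and cradle as for the spacer; its centre is 55 mm above the table.
- cap_c (a point): Centre of the hub cap: white plastic, 40 mm outside, 24 mm long, a blind bore 12 mm wide and 18 mm deep in its flat -y end; its closed +y end is bevelled over the last 6 mm. 30 g. Axes and cradle as for the spacer, centre 41 mm above the table. Home, its flat end lies on the wheel hub and it holds 16 mm of the axle, which must be pushed in to its stop for that.
- spare_c (a point): Centre of the spare front wheel, which is not wanted: like the big wheel but 50 mm outside and 18 mm wide, on edge in a cradle of the same kind.
- die: white game die, 36 mm, origin under its centre; leave it
- bottle1: small white bottle, 38 mm across, 85 mm high, origin under its centre; leave it
- bottle2: small white bottle like bottle1; leave it
- paint: paint jar, 56 mm across, 60 mm high, origin under its centre; leave it
- glue: glue stick standing up, 24 mm across, 65 mm high, origin under its centre; leave it
- counter: flat round game counter, 30 mm across, 10 mm high, origin under its centre; leave it
Mind the look-alikes: they are no part of the job. Leave any orange look-alike of the part that bears wheel_c alone.

How it is judged:
On the way, in this order (a step that is already met when the one before it is completed fails the run):
1. the spacer is on the axle (x of spacer_c in the frame of bearing between -0.008 and 0.008 m and z of spacer_c in the frame of bearing between -0.009 and 0.008 m and y of spacer_c in the frame of bearing between 0.004 and 0.05 m and angle between the y axis of spacer_c and the y axis of bearing, either way round below 0.3 rad), for 0.2 s.
2. the big wheel is on the axle outside the spacer (x of spacer_c in the frame of bearing between -0.008 and 0.008 m and z of spacer_c in the frame of bearing between -0.009 and 0.008 m and y of spacer_c in the frame of bearing between 0.004 and 0.025 m and angle between the y axis of each of spacer_c, wheel_c and the y axis of bearing, either way round below 0.3 rad and x of wheel_c in the frame of bearing between -0.008 and 0.008 m and z of wheel_c in the frame of bearing between -0.009 and 0.008 m and y of wheel_c in the frame of bearing between 0.022 and 0.042 m), for 0.2 s.
At the end, for the whole second after the job is handed in: Spacer, wheel and hub cap are on the axle in that order, open end of the cap towards the truck, closed up on the bearing with at most 4.5 mm of gap in all (centres 9, 30 and 52 mm out from it), each within 8 mm (9 below) and 0.2 rad of the axle line, released and at rest (x of spacer_c in the frame of bearing between -0.008 and 0.008 m and z of spacer_c in the frame of bearing between -0.009 and 0.008 m and y of spacer_c in the frame of bearing between 0.006 and 0.0125 m and angle between the y axis of each of spacer_c, wheel_c, cap_c and the y axis of bearing, either way round below 0.2 rad and x of wheel_c in the frame of bearing between -0.008 and 0.008 m and z of wheel_c in the frame of bearing between -0.009 and 0.008 m and y of wheel_c in the frame of bearing between 0.027 and 0.0345 m and x of cap_c in the frame of bearing between -0.008 and 0.008 m and z of cap_c in the frame of bearing between -0.009 and 0.008 m and y of cap_c in the frame of bearing between 0.049 and 0.0565 m and y of bearing in the frame of cap_c below 0 m and linear speed of each of cap, wheel, spacer below 0.02 m/s); the robot touches nothing.
It fails at once if the truck or its axle is pressed with more than 60 N (contact force between truck and anything else above 60 N).
It fails at once if the spare wheel is moved more than 20 mm (distance of spare_c from where it was at the start of the episode above 0.02 m).
It fails at once if another thing on the table (die, bottle, paint jar, glue stick, counter) is moved more than 30 mm (distance of any of die, bottle1, bottle2, paint, glue, counter from where it was at the start of the episode above 0.03 m).
It also fails if it takes over 72 s, if anything falls off the work surface, if the arm or the gripper's body presses on something with over 40 N, if the wrist force passes 120 N, or if a joint passes its speed limit or range.

## Robot

A 7-joint arm with a two-finger parallel gripper is mounted at the origin on the work surface. World frame = base frame: x ahead of the robot, y to its left, z up, the work surface at z = 0. Lengths are in m, angles in rad, forces in N, time in s.
With the tool pointing down it reaches from about 0.4 to 0.85 m from the base axis. Payload 4.5 kg.
Tool frame: the origin (TCP) lies at the very end of the fingers, on their centre line; the grasp point (between the pads) lies 19 mm behind it (r.pinch_z is the distance from the TCP to the grasp point, in m); z points along the fingers, y is the line along which they close (so a half turn about z gives the same grasp; the last joint's range is limited). The gripper opens to 88 mm and grips with 3 to 60 N. Pads are 18 mm wide; open, the fingers measure 123 mm over their backs; the gripper's body (75 mm by 187 mm) begins 45 mm behind the grasp point.
Start: joints at [1.135, 0.689, -0.195, 1.565, 0.157, 0.902, -0.215], TCP at [0.283, -0.557, 0.239] pointing down, gripper open.
Joint ranges: [-3.01, 3.01], [-0.46, 2.08], [-1.47, 1.51], [0.13, 2.56], [-1, 4.14], [0.04, 2.09], [-2.66, 2.66]. Speed limits (rad/s): [2.57, 2.57, 3.14, 3.14, 3.14, 3.14, 3.14].

## Interface

Orientations are given as a unit quaternion [x, y, z, w].
In Python, from plant import r, cams gives the robot as it stands.
- The arm moves only by the shell command python3 -m pendant 'ROWS' [FORCE]. ROWS is JSON, a list of rows, each a list of 3 entries, a list of its own where there are three numbers: the closure, from -1 (fully open) to 1 (shut), then the shift along the tool's x, y, z in mm, then the turn, a rotation vector about the tool's x, y, z in degrees. A call has 1 to 8 rows; each row shifts and turns the commanded pose from where the row before left it, along the tool's axes as they then stand; what a row does not reach is not made up. A row lasts 1/8 s, in which the tool goes at most 62.5 mm and 10.7 degrees, less where a joint would pass 70% of its speed; a pose out of reach is approached as far as the arm can. A call with a gripper value outside its range is refused whole. The fingers move at their own pace and stop on an object; FORCE is the grip in N (left out, the last holds). Time passes only in rows, so rows that do not move let the fingers close. It gives the time, the measured TCP pose, the force, the opening and the grip force at its end, in the units of the state.
- r.get_state(): the state, without advancing time (a new reading comes with each control period).
- cams.snapshot(name): name is "side" or "top" or "wrist"; returns a dict with "img" (400x640x3 uint8, red, green, blue), "camera_matrix" (3x3 intrinsics, pixels), "camera_from_world" (4x4, takes a point from world to camera coordinates); the wrist camera has in their place "tool_from_camera" (4x4, takes a point from camera to tool coordinates, whose origin is the TCP and whose axes are the flange's). Camera axes: x right, y up, looking along -z (the intrinsics and any distortion apply to the point x, -y, -z); pixel columns grow to the right and rows downward; lengths in m; the calibration is good to about 2 mm. A picture is of the moment at which its call begins: read the wrist's pose just before it. There is no depth.
- r.finish_job(): hands the job in; it is judged then, once.
The state is a dict: "clock": time; "q": joint angles; "qd": joint speeds; "joint_torque": joint torques, N m; "tool_pos": TCP position; "eef_rot": TCP orientation; "contact_force": force on the tool from outside, world axes, zero at the start; "moment": the same for the moment, N m; "opening": opening from 0.0 (shut) to 1.0 (fully open); "finger_force": force on a finger pad.
Only numpy, scipy, OpenCV 4.12 (cv2) and the standard library are available. Lean on these libraries where they do the work, as an engineer would, in place of code of your own. Each camera call takes 0.05 s, during which the arm holds its last target. There are 200 camera calls.

## Working session

There is one attempt and no reset: what is moved stays moved. The work goes in short steps, Python scripts to look and compute and a shell command to move; the robot and the scene stay as the last step left them, time stands still between calls to the robot, and variables do not carry over. Pictures are saved under pics/ and viewed, at most 10 in all, crops included, and the job is handed in when it is done.

```bash
ls; mkdir -p pics; python3 - <<'E'
from plant import r,cams
import cv2,numpy as np
print(r.get_state())
for n in("side","top"):
    s=cams.snapshot(n);cv2.imwrite(f"pics/{n}0.png",s["img"][:,:,::-1]);print(n,s["camera_matrix"],s["camera_from_world"])
s=cams.snapshot("wrist");print(s["tool_from_camera"],s["camera_matrix"], [k for k in s])
E
```

```text
pics
{'clock': 0.0, 'q': array([ 1.1347981 ,  0.68998648, -0.19452987,  1.56636259,  0.15728497,
        0.90251109, -0.21507004]), 'qd': array([ 0.00020418, -0.00095921, -0.00017748,  0.00166821,  0.00041402,
        0.0001009 , -0.00078399]), 'joint_torque': array([-2.16239964e-04, -5.27556252e+01, -1.26681324e+00, -1.53423607e+01,
       -5.25814877e-02,  6.61088954e-03,  1.21004982e-04]), 'tool_pos': array([ 0.28261258, -0.5567254 ,  0.23790395]), 'eef_rot': array([ 9.72523481e-01,  2.32802918e-01, -2.74809166e-04, -8.96917649e-04]), 'contact_force': array([ 0.18568182,  0.46511631, -0.33623972]), 'moment': array([-0.03825784,  0.0406106 , -0.00783906]), 'finger_force': 0.0, 'opening': 1.0042320878350592}
side [[378.56042999   0.         319.90865381]
 [  0.         378.56042999 199.13028635]
 [  0.           0.           1.        ]] [[-0.98733048 -0.15797887 -0.01487296  0.60289293]
 [ 0.11257457 -0.76344005  0.63599234 -0.09646316]
 [-0.11182797  0.6262603   0.77155203 -0.80961665]
 [ 0.          0.          0.          1.        ]]
top [[386.91743762   0.         317.78122268]
 [  0.         386.91743762 197.93770395]
 [  0.           0.           1.        ]] [[-0.02734127 -0.9992886  -0.02597589  0.07463231]
 [ 0.99640527 -0.0293283   0.07947565 -0.60628432]
 [-0.08018094 -0.02370955  0.99649831 -0.78922489]
 [ 0.          0.          0.          1.        ]]
[[ 3.47510132e-05  9.62670209e-01  2.70677052e-01  6.89396500e-02]
 [ 9.99999764e-01 -2.18995414e-04  6.50477588e-04  8.41264575e-04]
 [ 6.85472429e-04  2.70676966e-01 -9.62669990e-01 -1.45620789e-01]
 [ 0.00000000e+00  0.00000000e+00  0.00000000e+00  1.00000000e+00]] [[321.328035     0.         315.91054637]
 [  0.         321.328035   197.36961336]
 [  0.           0.           1.        ]] ['img', 'camera_matrix', 'tool_from_camera']
```

View pics/side0.png

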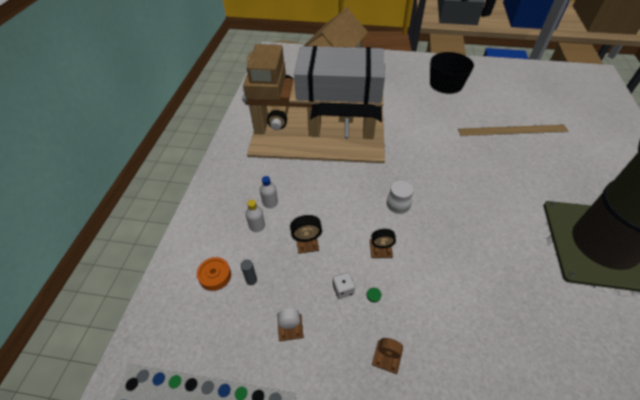

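View pics/top0.png

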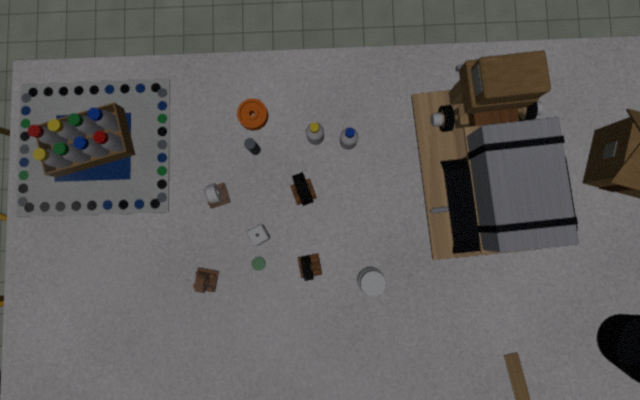

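Side view: truck with the bare axle at (347,127). On edge in cradles are the big wheel at (306,228), a smaller black wheel at (383,239), the white cap at (289,318) and the wooden spacer at (389,348). A flat orange look-alike wheel is at (213,273). The wheel to use is the larger black one at (306,228). The one at (383,239) is smaller, so it is the spare, and the orange one is excluded by the task.

```bash
cat > h.py <<'E'
import numpy as np,cv2
from scipy.spatial.transform import Rotation as R
from plant import r,cams
def pose():
    s=r.get_state();return np.array(s["tool_pos"]),R.from_quat(s["eef_rot"]).as_matrix()
def cam(n):
    p,M=pose();s=cams.snapshot(n);K=s["camera_matrix"]
    if n=="wrist":
        T=s["tool_from_camera"];c=p+M@T[:3,3];A=M@T[:3,:3]
    else:
        W=s["camera_from_world"];A=W[:3,:3].T;c=-A@W[:3,3]
    return s["img"],K,c,A
def ray(C,u,v):
    _,K,c,A=C;d=A@np.array([(u-K[0,2])/K[0,0],-(v-K[1,2])/K[1,1],-1]);return c,d/np.linalg.norm(d)
def plane(C,u,v,z):
    c,d=ray(C,u,v);return c+d*(z-c[2])/d[2]
def px(C,P):
    _,K,c,A=C;q=A.T@(np.array(P)-c);return np.array([K[0,2]-K[0,0]*q[0]/q[2],K[1,2]+K[1,1]*q[1]/q[2]])
def tri(C1,a,C2,b):
    c1,d1=ray(C1,*a);c2,d2=ray(C2,*b)
    t=np.linalg.lstsq(np.c_[d1,-d2],c2-c1,rcond=None)[0];p,q=c1+t[0]*d1,c2+t[1]*d2
    return (p+q)/2,np.linalg.norm(p-q)
E
python3 - <<'E'
from h import *
S=cam("side");T=cam("top")
for n,a,b in[("axle",(347,136),(431,210)),("wheel",(306,228),(303,189)),("spare",(383,239),(309,266)),("cap",(289,318),(211,194)),("spacer",(389,349),(205,280)),("die",(344,286),(259,235)),("bottleY",(256,217),(315,132)),("paint",(400,196),(373,283))]:
    p,e=tri(S,a,T,b);print(n,p.round(3),round(e,4))
def crop(I,u,v,w=32):
    return cv2.resize(I[v-w:v+w,u-w:u+w,::-1],(260,260),interpolation=cv2.INTER_CUBIC)
a=np.hstack([crop(T[0],*c) for c in[(303,189),(211,194),(205,280)]]);b=np.hstack([crop(S[0],306,228),crop(S[0],383,239),crop(T[0],440,210,45)])
cv2.imwrite("pics/c1.png",np.vstack([a,b]))
E
```

```text
axle [ 0.571 -0.159  0.096] 0.0037
wheel [0.625 0.087 0.051] 0.0
spare [0.466 0.079 0.034] 0.0029
cap [0.621 0.278 0.044] 0.0003
spacer [0.442 0.298 0.024] 0.0016
die [0.533 0.185 0.011] 0.0009
bottleY [0.746 0.059 0.029] 0.005
paint [ 0.43  -0.052  0.025] 0.0028
```

View pics/c1.png

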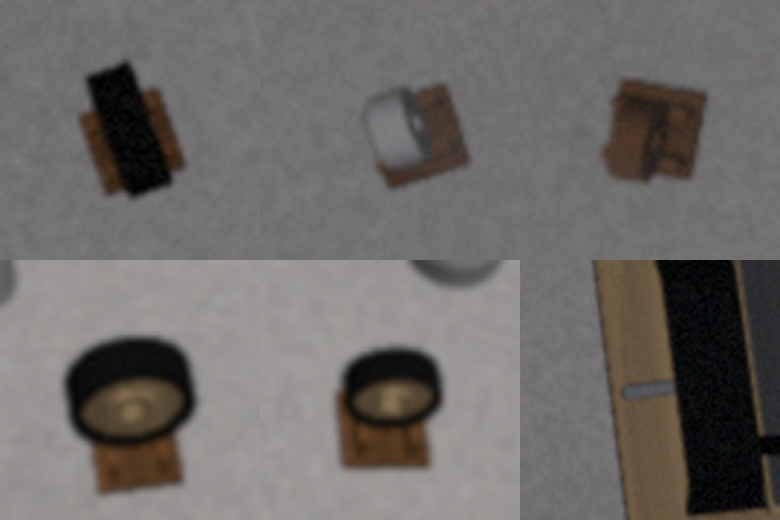

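Crop: the left black wheel is clearly larger than the right one, so it is the big wheel (top view (303,189)). The cap's bore faces the truck. Next I measure part and truck yaws.

```bash
python3 - <<'E'
from h import *
T=cam("top");I=T[0];hsv=cv2.cvtColor(I,cv2.COLOR_RGB2HSV)
sat=((hsv[:,:,1]>90)&(hsv[:,:,2]>25)).astype(np.uint8);blk=(I.max(2)<32).astype(np.uint8)
def rect(m,u,v,w,h,z):
    k=np.zeros_like(m);k[v-h:v+h,u-w:u+w]=m[v-h:v+h,u-w:u+w]
    c=max(cv2.findContours(k,cv2.RETR_EXTERNAL,cv2.CHAIN_APPROX_NONE)[0],key=cv2.contourArea)
    P=np.array([plane(T,*p[0],z)[:2]*1000 for p in c],np.float32)
    q=cv2.minAreaRect(P);return q,cv2.boxPoints(q).round(0).tolist()
for n,u,v in[("wheelfoot",303,189),("sparefoot",309,266),("capfoot",215,195),("spacerfoot",206,280)]:print(n,rect(sat,u,v,26,26,.008))
print("wheel",rect(blk,303,189,26,26,.07));print("guard",rect(blk,457,206,22,60,.142))
S=cam("side")
E
```

```text
wheelfoot (((619.344482421875, 104.84758758544922), (42.589996337890625, 9.555229187011719), 18.616228103637695), [[598.0, 103.0], [601.0, 94.0], [641.0, 107.0], [638.0, 116.0]])
sparefoot (((468.5606384277344, 68.0340347290039), (42.39628219604492, 20.35682487487793), 9.738982200622559), [[446.0, 74.0], [449.0, 54.0], [491.0, 62.0], [488.0, 82.0]])
capfoot (((601.1300048828125, 281.4804382324219), (4.138011932373047, 15.729723930358887), 16.81165313720703), [[597.0, 288.0], [601.0, 273.0], [605.0, 275.0], [601.0, 290.0]])
spacerfoot (((441.24078369140625, 301.996826171875), (44.63587951660156, 46.350833892822266), 80.1910629272461), [[415.0, 284.0], [460.0, 276.0], [468.0, 320.0], [422.0, 328.0]])
wheel (((623.9169921875, 87.11405181884766), (61.13661575317383, 23.6898193359375), 20.226232528686523), [[591.0, 88.0], [599.0, 65.0], [657.0, 87.0], [649.0, 109.0]])
guard (((579.1903076171875, -199.89096069335938), (165.47401428222656, 49.626747131347656), 4.636967182159424), [[495.0, -182.0], [499.0, -231.0], [664.0, -218.0], [660.0, -168.0]])
```

```bash
cat >> h.py <<'E'
def tgt(G,yaw,lean,back=0):
    y,l=np.radians([yaw,lean]);a=np.array([-np.sin(y),np.cos(y),0]);k=np.array([0,0,1.])
    z=-np.sin(l)*a-np.cos(l)*k;ty=np.array([np.cos(y),np.sin(y),0])
    return np.array(G)+z*(r.pinch_z-back),np.c_[np.cross(ty,z),ty,z]
def plan(wps,start=None):
    "wps: (p,M,n) list; prints shift mm, turn deg per row"
    p,M=start or pose()
    for q,N,n in wps:
        rv=R.from_matrix(M.T@N).as_rotvec()/n;d=(q-p)/n;out=[]
        for i in range(n):
            Mi=M@R.from_rotvec(rv*i).as_matrix();out.append(((Mi.T@d)*1000).round(0).astype(int).tolist())
        print(n,"turn",np.degrees(rv).round(1).tolist(),"shifts",out);p,M=q,N
def st():
    s=r.get_state();print("t",round(s["clock"],2),"p",s["tool_pos"].round(4),"F",s["contact_force"].round(1),"open",round(s["opening"],3),"ff",round(s["finger_force"],1))
E
python3 - <<'E'
from h import *
p,M=pose();print(r.pinch_z)
q,N=tgt([.441,.30,.041],-10,45,.10);print(q)
half=M@R.from_rotvec(R.from_matrix(M.T@N).as_rotvec()/2).as_matrix()
plan([(np.array([.37,-.15,.36]),half,8),(q,N,8)])
E
```

```text
0.0187
[0.45098265 0.35661441 0.09848778]
8 turn [-1.3, -2.6, -3.1] shifts [[33, -40, -15], [34, -38, -18], [35, -36, -20], [36, -33, -22], [37, -31, -25], [37, -28, -27], [38, -26, -30], [38, -23, -32]]
8 turn [-1.3, -2.6, -3.1] shifts [[64, -32, 6], [66, -29, 2], [67, -25, -2], [68, -22, -5], [69, -18, -9], [70, -14, -12], [70, -9, -16], [69, -5, -19]]
```

```bash
python3 -m pendant '[[-1,[0,0,-60],[-1.3,-2.6,-3.1]],[-1,[33,-42,-30],[-1.3,-2.6,-3.1]],[-1,[35,-40,-8],[-1.3,-2.6,-3.1]],[-1,[37,-36,-12],[-1.3,-2.6,-3.1]],[-1,[38,-34,-16],[-1.3,-2.6,-3.1]],[-1,[40,-32,-18],[-1.3,-2.6,-3.1]],[-1,[40,-30,-20],[-1.3,-2.6,-3.1]],[-1,[40,-28,-22],[-1.3,-2.6,-3.1]]]'; python3 - <<'E'
from h import *
q,N=tgt([.441,.30,.041],-10,45,.10)
plan([(q,N,10)])
E
```

```text
clock: 1.35
tool_pos: [0.3425, -0.1851, 0.3558]
eef_rot: [0.88, 0.431, -0.153, 0.13]
contact_force: [0.2, 0.5, -0.9]
opening: 1.001
finger_force: 0.0
10 turn [-1.0, -2.1, -2.5] shifts [[55, -26, 2], [56, -24, 0], [57, -21, -2], [58, -18, -5], [58, -16, -7], [59, -13, -10], [59, -10, -12], [59, -7, -14], [58, -5, -17], [58, -2, -19]]
```

```bash
python3 -m pendant '[[-1,[55,-26,2],[-1,-2.1,-2.5]],[-1,[56,-24,0],[-1,-2.1,-2.5]],[-1,[57,-21,-2],[-1,-2.1,-2.5]],[-1,[58,-18,-5],[-1,-2.1,-2.5]],[-1,[58,-16,-7],[-1,-2.1,-2.5]],[-1,[58,-13,-10],[-1,-2.1,-2.5]],[-1,[58,-10,-12],[-1,-2.1,-2.5]],[-1,[58,-7,-14],[-1,-2.1,-2.5]]]'>/dev/null;  python3 -m pendant '[[-1,[58,-5,-17],[-1,-2.1,-2.5]],[-1,[58,-2,-19],[-1,-2.1,-2.5]],[-1,[0,0,0],[0,0,0]]]'; python3 - <<'E'
from h import *
q,N=tgt([.441,.30,.041],-10,45,.10)
plan([(q,N,1)]);C=cam("wrist");cv2.imwrite("pics/w1.png",C[0][:,:,::-1]);print(px(C,[.441,.30,.041]),px(C,tgt([.441,.30,.041],-10,45)[0]))
E
```

```text
clock: 2.72
tool_pos: [0.4492, 0.356, 0.0948]
eef_rot: [0.708, 0.592, -0.297, 0.242]
contact_force: [-0.6, 0.2, 0.3]
opening: 1.001
finger_force: 0.0
1 turn [-0.7, 0.1, 0.1] shifts [[-2, 2, -3]]
[319.55655108 208.45048421] [319.57140736 201.1684323 ]
```

View pics/w1.png

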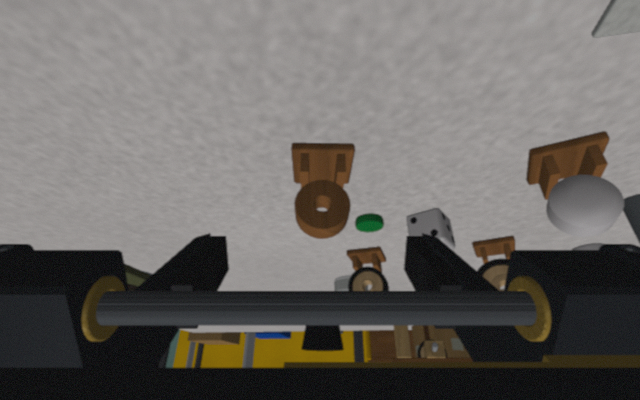

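Wrist view: spacer ring face centred at (322,209), outer diameter about 56 px, close to the predicted (320,208). The foot edge is level, so the yaw is right.

```bash
python3 - <<'E'
from h import *
C=cam("wrist");c,d=ray(C,322,209);a=np.array([.1736,.985,0]);P0=np.array([.441,.30,.041])+.009*a
f=c+d*((P0-c)@a)/(d@a);print("face",f.round(4),"centre",(f-.009*a).round(4))
G=f-.009*a;G[2]=.041
plan([(*tgt(G,-10,45,0),4)])
E
```

```text
face [0.4461 0.3082 0.0499] centre [0.4445 0.2994 0.0499]
4 turn [-0.1, 0.0, -0.1] shifts [[1, 1, 24], [1, 1, 24], [1, 1, 24], [1, 1, 24]]
```

```bash
python3 - <<'E'
from h import *
C=cam("wrist");I=C[0][125:250,270:380]
S=cam("side");T=cam("top")
e=lambda I,f:cv2.resize(I[:,:,::-1],None,fx=f,fy=f,interpolation=cv2.INTER_CUBIC)
a=e(I,3.2);b=e(S[0][318:382,358:422],6.25)[:400];c=e(T[0][260:300,185:225],9.9)[:400]
h=400;a=a[:400];im=np.hstack([x[:400] if x.shape[0]>=400 else cv2.copyMakeBorder(x,0,400-x.shape[0],0,0,0) for x in(a,)]+[cv2.resize(b,(220,220)),][:0])
w=np.zeros((400,352+440,3),np.uint8);w[:a.shape[0],:352]=a;w[:200,352:552]=cv2.resize(b,(200,200));w[200:,352:552]=cv2.resize(c,(200,200))
cv2.imwrite("pics/w2.png",w[:,:552])
for P in([.441,.3,.041],[.441,.29,.041]):print(px(S,P),px(T,P),px(C,P))
E
```

```text
[390.64320678 347.00560458] [201.20478424 282.28874854] [314.81445287 200.47774283]
[390.88336011 341.09533218] [206.06028962 282.17051357] [317.30470477 206.74666081]
```

View pics/w2.png

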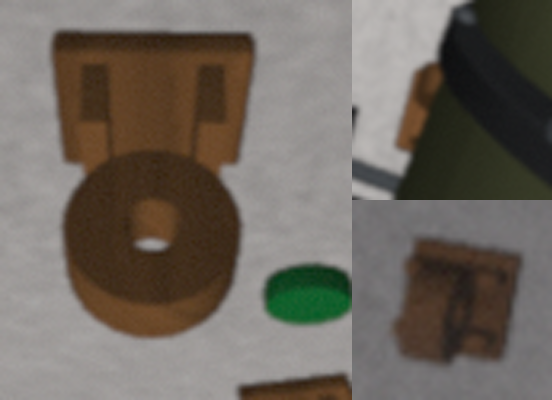

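Crop: spacer face ellipse centred at (152,227) in the crop, which is (317.5,196) in the frame. The earlier frame was taken while the arm was still settling, so I use this one.

```bash
python3 - <<'E'
from h import *
st();C=cam("wrist");st();a=np.array([.1736,.985,0])
f=plane(C,317.5,196,.041);print("face",f.round(4),"centre",(f-.009*a).round(4))
# foot lower front edge z=0 : crop (53,35),(253,38)->
for u,v in((53,35),(253,38)):print(plane(C,270+u/3.2,125+v/3.2,.0).round(4))
print(R.from_matrix(C[3]).as_quat().round(3))
G=f-.009*a
plan([(*tgt(G,-10,45,0),4)])
E
```

```text
t 2.98 p [0.4533 0.3507 0.1019] F [-0.3  0.8 -0.2] open 1.0 ff 0.0
t 3.02 p [0.4533 0.3508 0.102 ] F [ 0.2 -0.4  0.9] open 1.001 ff 0.0
face [0.4448 0.3007 0.041 ] centre [0.4432 0.2918 0.041 ]
[0.4256 0.3221 0.    ]
[0.4708 0.3125 0.    ]
[-0.503  0.048 -0.08   0.859]
4 turn [-0.1, 0.0, -0.1] shifts [[0, 0, 26], [0, 0, 26], [0, 0, 26], [0, 0, 26]]
```

```bash
python3 -m pendant '[[-1,[0,1,26],[0,0,-1]],[-1,[0,0,26],[0,0,0]],[-1,[0,0,26],[0,0,0]],[-1,[0,0,25],[0,0,0]],[-1,[0,0,0],[0,0,0]],[-1,[0,0,0],[0,0,0]]]'; python3 - <<'E'
from h import *
G=np.array([.4437,.293,.041]);plan([(*tgt(G,-11,45,0),1)])
E
```

```text
clock: 3.78
tool_pos: [0.4401, 0.2811, 0.0287]
eef_rot: [0.706, 0.596, -0.297, 0.24]
contact_force: [0.1, 0.7, -0.4]
opening: 0.999
finger_force: 0.0
1 turn [0.1, -0.1, 1.3] shifts [[0, 1, 1]]
```

```bash
python3 -m pendant '[[0.3,[0,1,1],[0,0,1]],[1,[0,0,0],[0,0,0]],[1,[0,0,0],[0,0,0]],[1,[0,0,0],[0,0,0]],[1,[0,0,0],[0,0,0]]]' 20;  python3 -m pendant '[[1,[-14,0,-14],[0,0,0]],[1,[-35,0,-35],[0,0,0]],[1,[-35,0,-35],[0,0,0]],[1,[-35,0,-35],[0,0,0]],[1,[0,0,0],[0,0,0]]]'; python3 - <<'E'
from h import *
st();plan([(*tgt([.58,-.02,.17],5,45),8)])
E
```

```text
clock: 4.4
tool_pos: [0.4403, 0.2794, 0.0268]
eef_rot: [0.71, 0.59, -0.296, 0.243]
contact_force: [-0.6, -0.1, -0.4]
opening: 0.454
finger_force: 0.2
clock: 5.03
tool_pos: [0.4421, 0.2811, 0.1995]
eef_rot: [0.712, 0.59, -0.292, 0.243]
contact_force: [-0.4, 0.0, 0.3]
opening: 0.426
finger_force: 20.0
t 5.03 p [0.4421 0.2811 0.1995] F [-0.4  0.   0.3] open 0.426 ff 20.0
8 turn [-1.4, -0.0, -1.4] shifts [[-21, 24, 29], [-22, 23, 29], [-22, 22, 30], [-23, 21, 30], [-23, 19, 31], [-24, 18, 31], [-24, 17, 32], [-25, 15, 32]]
```

```bash
python3 -m pendant '[[1,[-21,24,29],[-1.4,0,-1.4]],[1,[-22,23,29],[-1.4,0,-1.4]],[1,[-22,22,30],[-1.4,0,-1.4]],[1,[-23,21,30],[-1.4,0,-1.4]],[1,[-23,19,31],[-1.4,0,-1.4]],[1,[-24,18,31],[-1.4,0,-1.4]],[1,[-24,17,32],[-1.4,0,-1.4]],[1,[-25,15,32],[-1.4,0,-1.4]]]' >/dev/null;  python3 -m pendant '[[1,[10,0,10],[0,0,0]],[1,[0,0,0],[0,0,0]],[1,[0,0,0],[0,0,0]],[1,[0,0,0],[0,0,0]]]'; python3 - <<'E'
from h import *
C=cam("wrist");cv2.imwrite("pics/w3.png",C[0][:,:,::-1]);st();p,M=pose();print("grasp pt",p-M[:,2]*.0187,"px",px(C,p-M[:,2]*.0187))
for P in([.58,-.217,.1],[.575,-.159,.1]):print(px(C,P))
E
```

```text
clock: 6.52
tool_pos: [0.5804, -0.0324, 0.1383]
eef_rot: [0.622, 0.683, -0.259, 0.281]
contact_force: [-0.1, 0.4, 0.6]
opening: 0.424
finger_force: 20.0
t 6.58 p [ 0.5804 -0.0327  0.1384] F [ 0.4  0.2 -0.2] open 0.428 ff 20.0
grasp pt [ 0.57924232 -0.01949049  0.15159289] px [316.6746164  272.01983877]
[299.7541884  277.45675288]
[297.3053808  259.63983261]
```

View pics/w3.png

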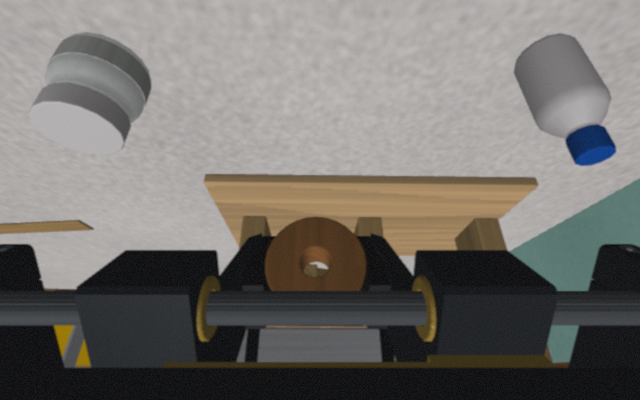

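Wrist view: the spacer is held square, with face centre (316,264) and bore about (316,263). The axle is hidden behind it, so I raise the hand to see it.

```bash
python3 -m pendant '[[1,[-28,0,-28],[0,0,0]],[1,[-28,0,-28],[0,0,0]],[1,[-14,0,-14],[0,0,0]],[1,[0,0,0],[0,0,0]],[1,[0,0,0],[0,0,0]],[1,[0,0,0],[0,0,0]]]'; python3 - <<'E'
from h import *
C=cam("wrist");st();p,M=pose();np.savez("w4",I=C[0],K=C[1],c=C[2],A=C[3])
g=p-M[:,2]*.0187;a=np.array([-.087,.996,0]);print("grasp",g,px(C,g),"face",px(C,g+.009*a))
cv2.imwrite("pics/w4.png",cv2.resize(C[0][100:300,180:460,::-1],None,fx=2.8,fy=2.8,interpolation=cv2.INTER_CUBIC))
E
```

```text
clock: 7.32
tool_pos: [0.5801, -0.0339, 0.2358]
eef_rot: [0.622, 0.683, -0.26, 0.281]
contact_force: [-0.1, -0.4, -0.2]
opening: 0.425
finger_force: 20.0
t 7.38 p [ 0.5802 -0.0339  0.236 ] F [-0.4  0.9 -0.5] open 0.427 ff 20.0
grasp [ 0.57906311 -0.02071152  0.24917246] [316.98119737 272.1395632 ] face [317.12479722 265.89096621]
```

View pics/w4.png

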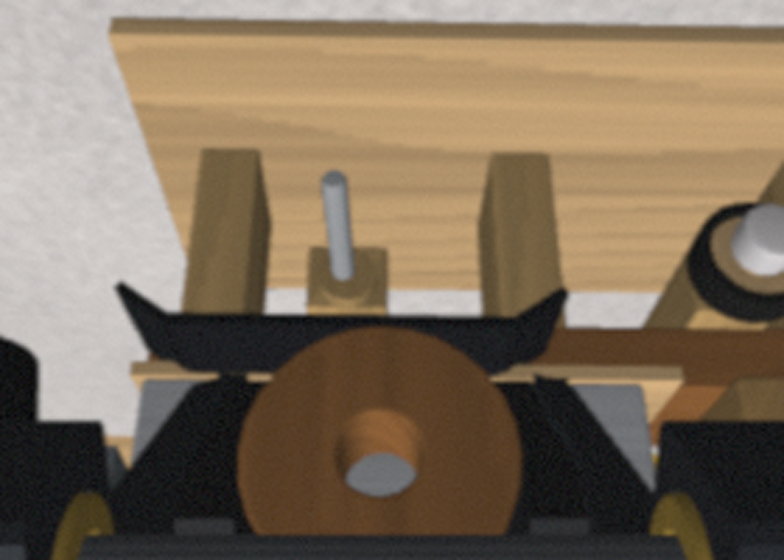

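The axle tip shows at crop (334,179), its root on the boss at (343,274). The mudguard's outer edge runs (168,315)–(520,318).

```bash
python3 - <<'E'
from h import *
d=np.load("w4.npz");C=(d["I"],d["K"],d["c"],d["A"]);f=lambda u,v,z:plane(C,180+u/2.8,100+v/2.8,z).round(4)
print("boss",f(344,276,.1));g=[f(168,315,.142),f(520,318,.142)];print("guard",g,"mid",(g[0]+g[1])/2,"len",np.linalg.norm(g[0]-g[1]))
t=[f(118,285,.13),f(567,290,.13)];print("tips",t,(t[0]+t[1])/2,np.linalg.norm(t[0]-t[1]))
b=[f(112,20,.018),f(784,28,.018)];print("board",b)
for q in(g,t,b):v=q[1]-q[0];print("yaw",np.degrees(np.arctan2(v[1],v[0])))
print("tip",[f(334,179,z) for z in(.098,.0965,.095)])
k=[C[1],];print("tool yaw",np.degrees(np.arctan2(pose()[1][1,1],pose()[1][0,1])))
E
```

```text
boss [ 0.5803 -0.224   0.1   ]
guard [array([ 0.5146, -0.1843,  0.142 ]), array([ 0.6432, -0.1735,  0.142 ])] mid [ 0.5789 -0.1789  0.142 ] len 0.12905270241261907
tips [array([ 0.4947, -0.1854,  0.13  ]), array([ 0.6617, -0.1723,  0.13  ])] [ 0.5782  -0.17885  0.13   ] 0.16751301441977573
board [array([ 0.4792, -0.1645,  0.018 ]), array([ 0.7558, -0.1421,  0.018 ])]
yaw 4.800511556623532
yaw 4.485274618543045
yaw 4.629901485871995
tip [array([ 0.5727, -0.1547,  0.098 ]), array([ 0.5728, -0.1569,  0.0965]), array([ 0.5728, -0.159 ,  0.095 ])]
tool yaw 5.201336787955293
```

```bash
python3 - <<'E'
from h import *
plan([(*tgt([.5734,-.125,.0961],4.7,45),4)])
E
```

```text
4 turn [0.0, 0.0, 0.1] shifts [[9, -4, 45], [9, -4, 45], [9, -4, 45], [9, -4, 45]]
```

```bash
python3 -m pendant '[[1,[9,-4,45],[0,0,0.1]],[1,[9,-4,45],[0,0,0.1]],[1,[9,-4,45],[0,0,0.1]],[1,[9,-4,45],[0,0,0.1]],[1,[0,0,0],[0,0,0]],[1,[0,0,0],[0,0,0]],[1,[0,0,0],[0,0,0]]]'; python3 - <<'E'
from h import *
plan([(*tgt([.5734,-.125,.0961],4.7,45),1)])
C=cam("wrist");p,M=pose();g=p-M[:,2]*.0187;print(g);cv2.imwrite("pics/w5.png",cv2.resize(C[0][180:310,240:400,::-1],None,fx=4,fy=4,interpolation=cv2.INTER_CUBIC))
for P in([.5728,-.159,.0953],g+np.array([-.00074,.009,0])):print((px(C,P)-[240,180])*4)
E
```

```text
clock: 8.25
tool_pos: [0.5747, -0.1347, 0.0857]
eef_rot: [0.625, 0.681, -0.257, 0.283]
contact_force: [0.1, -0.7, -0.7]
opening: 0.424
finger_force: 20.0
1 turn [0.4, -0.1, 0.1] shifts [[0, -1, 4]]
[ 0.57338272 -0.12183454  0.09887357]
[276.83296221 420.12709846]
[306.10306706 341.9826333 ]
```

View pics/w5.png

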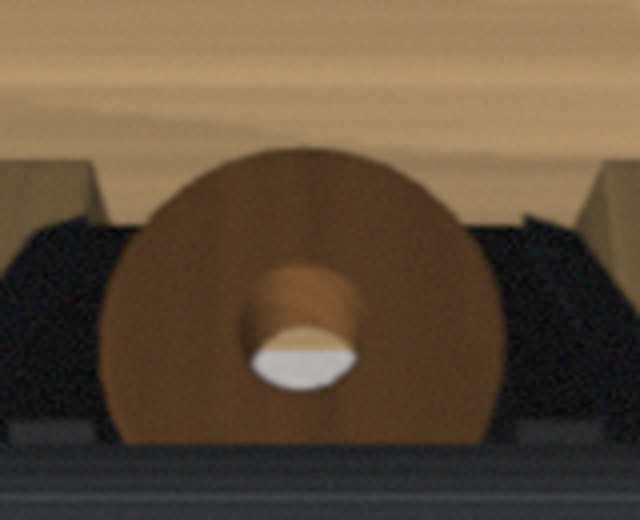

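Ring in hand: face centre (303,340), bore (303,327) in the crop. It is a millimetre or so low of nominal and I allow for that. Now feeling it in.

```bash
python3 -m pendant '[[1,[-7,-1,9],[0,0,0]],[1,[-7,-1.5,8],[0,0,0]],[1,[0,0,0],[0,0,0]],[1,[0,0,0],[0,0,0]]]'; python3 - <<'E'
from h import *
p,M=pose();print((p-M[:,2]*.0187).round(4));plan([(*tgt([.5737,-.15,.0965],4.7,45),1)])
E
for i in 1 2 3; do :; done; python3 -m pendant '[[1,[-3,0,3],[0,0,0]],[1,[-3,0,3],[0,0,0]],[1,[0,0,0],[0,0,0]]]';python3 -m pendant '[[1,[-3,0,3],[0,0,0]],[1,[0,0,0],[0,0,0]]]'
```

```text
clock: 8.8
tool_pos: [0.5728, -0.1587, 0.0823]
eef_rot: [0.625, 0.68, -0.258, 0.282]
contact_force: [0.2, 0.0, -0.3]
opening: 0.425
finger_force: 20.0
[ 0.5716 -0.1455  0.0955]
1 turn [0.2, -0.0, 0.1] shifts [[-4, 2, 3]]
clock: 9.18
tool_pos: [0.5734, -0.1678, 0.0824]
eef_rot: [0.625, 0.68, -0.259, 0.282]
contact_force: [-0.4, 0.1, 0.6]
opening: 0.431
finger_force: 20.0
clock: 9.43
tool_pos: [0.5738, -0.1719, 0.0824]
eef_rot: [0.625, 0.68, -0.259, 0.282]
contact_force: [0.3, -0.2, 0.5]
opening: 0.428
finger_force: 20.0
```

```bash
python3 -m pendant '[[1,[-4,0.4,3.3],[0,0,0]],[1,[-4,0.6,3.3],[0,0,0]],[1,[0,0,0],[0,0,0]]]';python3 -m pendant '[[1,[-4,0.4,3.3],[0,0,0]],[1,[-4,0.6,3.3],[0,0,0]],[1,[0,0,0],[0,0,0]]]';  python3 - <<'E'
from h import *
p,M=pose();g=p-M[:,2]*.0187;b=np.array([.5815,-.2238,.1]);a=np.array([-.081,.9967,0]);print(g.round(4),"out",(g-b)@a,"lat",(g-b)@[.9967,.081,0])
C=cam("wrist");c=px(C,g+.009*a);u,v=c.astype(int);B=C[0][v-17:v+16:4,u-14:u+15:4];print(c);print(B.mean(2).astype(int));print((B[:,:,0].astype(int)-B[:,:,2]))
E
```

```text
clock: 9.8
tool_pos: [0.5756, -0.1825, 0.0835]
eef_rot: [0.625, 0.68, -0.259, 0.282]
contact_force: [0.2, -0.9, -0.4]
opening: 0.427
finger_force: 20.0
clock: 10.18
tool_pos: [0.5776, -0.1927, 0.0845]
eef_rot: [0.625, 0.68, -0.259, 0.283]
contact_force: [0.0, 0.9, -1.5]
opening: 0.428
finger_force: 20.0
[ 0.5764 -0.1795  0.0977] out 0.04455347629532377 lat -0.001465785045566597
[316.85237316 265.46251694]
[[ 69 100  98  99  98  90  65  61]
 [ 92 101 100  97  98  95  80  65]
 [109  96  99 103  99  98  82  69]
 [120 131  98 101 113 114  83  64]
 [102 148 154 150 142 120  80  60]
 [ 78 146 151 150 140 116 143  55]
 [ 56 140 150 149 142 120  63  60]
 [ 61  57  90 134 102  57  60  59]
 [ 61  64  64  61  59  57  59  63]]
[[15 -4 -5 -2 -4 -3 53 53]
 [-4 -6 -4 -5 -5 -5 49 51]
 [-4 -4 -4 -5 -5 -4 35 59]
 [-6 -4 -4 -5 -4 -4 39 53]
 [-2 -6 -5 -4 -8 -5 44 47]
 [ 8 -6 -5 -4 -6 -5  9 51]
 [41 -5 -6 -3 -3 -2 26 52]
 [48 50 11 -1  4 34 51 54]
 [49 52 53 51 45 42 52 49]]
```

The axle (grey) shows through the bore: the spacer is threaded on. I push it in a little further and release.

```bash
python3 -m pendant '[[1,[-4.5,0.4,4],[0,0,0]],[1,[-4.5,0.4,4],[0,0,0]],[1,[0,0,0],[0,0,0]],[1,[0,0,0],[0,0,0]]]';python3 -m pendant '[[0.0,[0,0,0],[0,0,0]],[-0.3,[0,0,0],[0,0,0]],[-0.3,[0,0,0],[0,0,0]]]';  python3 -m pendant '[[-0.3,[14,0,-14],[0,0,0]],[-0.3,[28,0,-28],[0,0,0]],[-0.6,[35,0,-35],[0,0,0]],[-1,[10,0,-40],[0,0,0]],[-1,[0,0,0],[0,0,0]],[-1,[0,0,0],[0,0,0]],[-1,[0,0,0],[0,0,0]]]'; python3 - <<'E'
from h import *
C=cam("wrist");T=cam("top");np.savez("w6",I=C[0],K=C[1],c=C[2],A=C[3])
cv2.imwrite("pics/w6.png",np.vstack([cv2.resize(C[0][50:290,130:510,::-1],(700,442)),cv2.resize(T[0][185:235,280:510,::-1],(700,152))]))
for P in([.5815,-.2238,.1],[.5789,-.19,.098]):print((px(C,P)-[130,50])*1.842)
p,M=pose();print(np.degrees(np.arctan2(M[1,1],M[0,1])));G=[.624,.087,.055];plan([(*tgt(G,20,45,.10),6)])
E
```

```text
clock: 10.72
tool_pos: [0.5795, -0.2039, 0.0852]
eef_rot: [0.625, 0.68, -0.258, 0.282]
contact_force: [-0.1, -1.0, -0.7]
opening: 0.427
finger_force: 20.0
clock: 11.1
tool_pos: [0.5796, -0.2035, 0.0851]
eef_rot: [0.625, 0.681, -0.258, 0.282]
contact_force: [-0.2, 0.8, -0.2]
opening: 0.65
finger_force: 0.0
clock: 11.98
tool_pos: [0.5666, -0.0616, 0.1061]
eef_rot: [0.625, 0.68, -0.26, 0.282]
contact_force: [-0.4, 0.9, 0.6]
opening: 1.004
finger_force: 0.0
[345.63696128 469.64179306]
[346.47765846 450.88475687]
4.802094924747852
6 turn [-1.8, 0.0, -1.8] shifts [[23, 9, -24], [22, 11, -24], [22, 12, -24], [22, 13, -23], [21, 15, -23], [21, 16, -22]]
```

View pics/w6.png

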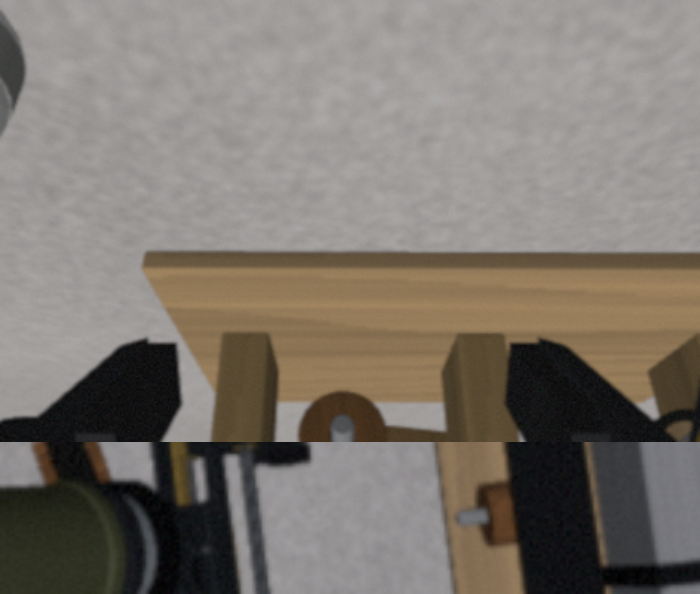

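Spacer sits on the axle with about 20 mm of axle sticking out (tip at wrist px (316,280), top px (430,210)). Next, the wheel.

```bash
python3 -m pendant '[[-1,[-7,9,-54],[-1.8,0,-1.8]],[-1,[22,11,-24],[-1.8,0,-1.8]],[-1,[22,12,-24],[-1.8,0,-1.8]],[-1,[22,13,-23],[-1.8,0,-1.8]],[-1,[21,15,-23],[-1.8,0,-1.8]],[-1,[51,16,8],[-1.8,0,-1.8]],[-1,[0,0,0],[0,0,0]],[-1,[0,0,0],[0,0,0]]]' >/dev/null;python3 -m pendant '[[-1,[0,0,0],[0,0,0]],[-1,[0,0,0],[0,0,0]]]'; cat >> h.py <<'E'
def blob(mask,near):
    n,l,s,c=cv2.connectedComponentsWithStats(mask.astype(np.uint8));i=[k for k in range(1,n) if s[k,4]>60]
    return sorted([(np.hypot(*(c[k]-near)).round(0),c[k].round(1).tolist(),s[k].tolist()) for k in i])[:4]
E
python3 - <<'E'
from h import *
C=cam("wrist");np.savez("w7",I=C[0],K=C[1],c=C[2],A=C[3]);I=C[0];st()
a=np.array([-.342,.94,0]);g=np.array([.624,.087,.055]);c=px(C,g+.012*a);print("pred face",c)
hsv=cv2.cvtColor(I,cv2.COLOR_RGB2HSV);m=(hsv[:,:,1]>60);k=np.zeros_like(m);k[:238]=m[:238];print(blob(k,c))
k=np.zeros_like(m);k[:]=(I.max(2)<45);k[300:]=0;print("blk",blob(k,c))
d=np.load("w6.npz");D=(d["I"],d["K"],d["c"],d["A"]);print(tri(D,(316.2,280.2),cam("top"),(430.2,209.7)))
u,v=c.astype(int);print(I[v-60:v+45:6,u-54:u+55:6].mean(2).astype(int))
E
```

```text
clock: 13.32
tool_pos: [0.6048, 0.1423, 0.1137]
eef_rot: [0.53, 0.757, -0.219, 0.315]
contact_force: [-0.5, 0.4, -0.1]
opening: 0.998
finger_force: 0.0
t 13.38 p [0.6047 0.1425 0.1135] F [-0.   0.3  0.2] open 0.997 ff 0.0
pred face [315.21517793 195.92396769]
[(np.float64(5.0), [318.3, 199.3], [279, 168, 84, 66, 3704]), (np.float64(52.0), [318.0, 144.4], [289, 126, 60, 46, 2086]), (np.float64(244.0), [82.0, 124.2], [20, 74, 122, 105, 7108]), (np.float64(283.0), [597.5, 219.6], [515, 185, 125, 53, 2246])]
blk [(np.float64(14.0), [318.3, 209.2], [275, 160, 89, 89, 2801]), (np.float64(79.0), [324.7, 274.4], [0, 235, 640, 65, 20860]), (np.float64(198.0), [201.6, 33.2], [195, 27, 14, 13, 136]), (np.float64(245.0), [72.6, 158.5], [18, 113, 104, 82, 3441])]
(array([ 0.57418406, -0.15795014,  0.09402115]), np.float64(0.0007451799291957183))
[[164 164 166 167 164  68  69  59  71  69  68  71  68  70  81 164 155 164
  166]
 [165 166 165 166 163  65  69  55  72  69  67  73  52  57  73 163 161 169
  166]
 [165 169 167 167 163  72  67  59  73  71  68  72  53  57  75 166 170 166
  165]
 [173 160 16
[... 503 characters left out ...]
  86  84 108 120  90  85  81  77  70  19 118
  167]
 [174 168  99  17  82  81  90  90  79 112 119  91  89  81  78  83  18  43
  167]
 [165 164 119  25  82  82  86  91  81 123 124  86  88  79  77  84  17  31
  170]
 [168 168 136  22  73  84  89 106  90  85  95  90  95  79  80  85  17  62
  165]
 [171 163 164  17  20  85  89  92 104 118 129 119  86  81  82  44  12  95
  115]
 [168 168 168  25  19  24  91  96  94  95  91  91  90  84  61  13  17 109
  117]
 [168 167 174  69  29  16  19  90  97  97  93  91  89  36  21  19  54 108
  118]
 [169 170 162 165  27  24  25  25  23  24  24  22  22  15  15  14 164 110
  120]
 [165 168 165 168 157  27  23  29  22  28  24  21  28  17  22 141 166 107
  117]]
```

```bash
python3 - <<'E'
from h import *
d=np.load("w7.npz");C=(d["I"],d["K"],d["c"],d["A"]);a=np.array([-.342,.94,0])
f=plane(C,318.3,198,.055);print("centre",f-.012*a)
hsv=cv2.cvtColor(C[0],cv2.COLOR_RGB2HSV);m=(hsv[:,:,1]>60)[126:150,285:355]
top=[(285+j,126+np.argmax(m[:,j])) for j in range(10,60,7)];P=np.array([plane(C,*t,0) for t in top]);print(top);q=np.polyfit(P[:,0],P[:,1],1);print("yaw",np.degrees(np.arctan(q[0])),"foot ctr",plane(C,319,126.5,0)-.023*a)
G=f-.012*a;plan([(*tgt(G,20,45),4)])
E
```

```text
centre [0.6271122 0.0849095 0.055    ]
[(295, np.int64(126)), (302, np.int64(126)), (309, np.int64(126)), (316, np.int64(127)), (323, np.int64(127)), (330, np.int64(127)), (337, np.int64(127)), (344, np.int64(127))]
yaw 17.74728034071909 foot ctr [0.62700277 0.08749829 0.        ]
4 turn [0.0, 0.0, 0.0] shifts [[-1, 0, 26], [-1, 0, 26], [-1, 0, 26], [-1, 0, 26]]
```

```bash
python3 -m pendant '[[-1,[-0.5,0,26],[0.5,0,0.5]],[-1,[-0.5,0,26],[0.5,0,0.5]],[-1,[-0.5,0,26],[0,0,0]],[-1,[-0.5,0,25],[0,0,0]],[-1,[0,0,0],[0,0,0]],[-1,[0,0,0],[0,0,0]]]'; python3 -m pendant '[[0.5,[0,0,0],[0,0,0]],[1,[0,0,0],[0,0,0]],[1,[0,0,0],[0,0,0]],[1,[0,0,0],[0,0,0]],[1,[0,0,0],[0,0,0]]]' 20;  python3 -m pendant '[[1,[-14,0,-14],[0,0,0]],[1,[-35,0,-35],[0,0,0]],[1,[-35,0,-35],[0,0,0]],[1,[-20,0,-20],[0,0,0]],[1,[0,0,0],[0,0,0]],[1,[0,0,0],[0,0,0]]]'; python3 - <<'E'
from h import *
plan([(*tgt([.565,-.03,.2],4.7,45),4)])
E
```

```text
clock: 14.18
tool_pos: [0.6289, 0.0741, 0.0411]
eef_rot: [0.538, 0.751, -0.222, 0.311]
contact_force: [0.9, 0.5, 0.7]
opening: 1.0
finger_force: 0.0
clock: 14.8
tool_pos: [0.6297, 0.074, 0.0418]
eef_rot: [0.538, 0.751, -0.222, 0.312]
contact_force: [1.7, 2.6, 5.3]
opening: 0.731
finger_force: 20.0
clock: 15.55
tool_pos: [0.6278, 0.0728, 0.1874]
eef_rot: [0.538, 0.751, -0.223, 0.311]
contact_force: [-0.3, -0.5, -1.0]
opening: 0.729
finger_force: 20.0
4 turn [2.5, 0.0, 2.5] shifts [[-16, -24, 16], [-17, -23, 17], [-18, -21, 18], [-19, -19, 19]]
```

```bash
python3 -m pendant '[[1,[-32,-22,-2],[2.5,0,2.5]],[1,[-33,-21,-1],[2.5,0,2.5]],[1,[-20,-19,16],[2.5,0,2.5]],[1,[-15,-16,15],[2.5,0,2.5]],[1,[0,0,0],[0,0,0]],[1,[0,0,0],[0,0,0]],[1,[0,0,0],[0,0,0]],[1,[0,0,0],[0,0,0]]]'; python3 - <<'E'
from h import *
C=cam("wrist");T=cam("top");np.savez("w8",I=C[0],K=C[1],c=C[2],A=C[3]);I=C[0]
p,M=pose();g=p-M[:,2]*.0187;a=np.array([-.081,.9967,0]);c=px(C,[.574,-.158,.0945]);w=px(C,g+.012*a);print(g,"tip pred",c,"wheel face pred",w,"yaw",np.degrees(np.arctan2(M[1,1],M[0,1])))
hsv=cv2.cvtColor(I,cv2.COLOR_RGB2HSV);
u,v=c.astype(int);print(I[v-16:v+18:2,u-16:u+17:2].mean(2).astype(int));print(hsv[v-16:v+18:2,u-16:u+17:2,1])
k=hsv[:,:,1]>60;k[:200]=0;k[290:]=0;print(blob(k,w))
u,v=w.astype(int);print(I[v-72:v+30:5,u-85:u+86:5].mean(2).astype(int))
E
```

```text
clock: 16.55
tool_pos: [0.5743, -0.0323, 0.2389]
eef_rot: [0.626, 0.679, -0.259, 0.282]
contact_force: [-0.0, 0.4, -1.4]
opening: 0.725
finger_force: 20.0
[ 0.57313698 -0.01947531  0.25228732] tip pred [305.98700022 162.15654699] wheel face pred [316.64435292 263.87144084] yaw 4.679107033830297
[[135 134 135 136 138 141 142 145 149 150 151 150 151 151 151 151 152]
 [139 139 139 139 137 140 139 140 140 141 144 149 152 151 150 151 154]
 [142 142 142 142 143 143 142 140 144 142 140 143 142 142 143 146 150]
 [137 138 138 137 138 140 137 137 138 136 139 138 138 139 137 138 136]
 [135 136 137 134 134 132 134 135 133 135 134 133 132 133 133 133 132]
 [137 138 137 136 136 136 131 123 113 107 110 121 129 137 136 135 137]
 [143 141 142 142 129  98  73  62  70  68  62  63  73  96 125 142 142]
 [143 145 138 115  64  60  62  90 100 101  88  62  63  60  65 106 139]
 [142 137  89  59  58  61  73 104 102 102  99  70  60  58  59  57 102]
 [142 108  63  60  60  63  81 131 128 127 122  80  59  59  57  56  68]
 [123  69  57  59  59  64  81 144 158 151 130  83  61  59  58  59  58]
 [104  61  59  61  59  
[... 4207 characters left out ...]
  92  90  97  98 101 110 101  96  92 109 115 113
  116 117  99  99 102  99  91  91  89  90  93  95  19  23  24  22  30]
 [ 23  22  21  24  21  95  92  92 100  98  97 119 103  98  95  87 102 110
  103  94 100 100 104  99  94  90  88  88  95  94  17  20  25  27  22]
 [ 24  26  28  20  26  87  92  92  97  99 102 111 108 102  97  92  97 101
  101 104 103 101 103  97  92  89  89  88  96  90  22  23  26  24  26]
 [ 20  22  26  24  20  51  93  94  98 101 101 105 136 105 102  97 100 106
  107 108 106 104 113  96  94  90  89  89  96  59  16  27  26  27  28]
 [ 34  32  30  33  34  33  55  52  55  53  56  60  57  75  60  57  57  60
   58  60  60  66  54  58  53  51  53  47  54  36  33  30  35  35  34]]
```

```bash
python3 - <<'E'
from h import *
d=np.load("w8.npz");C=(d["I"],d["K"],d["c"],d["A"]);a=np.array([-.081,.9967,0]);g=np.array([.57314,-.01948,.25229]);k=np.array([0,0,1.])
for n,s in(("face bottom",-.033),("bore bottom",-.006),("bore top",.006)):print(n,px(C,g+.012*a+s*k))
print("inner face bottom",px(C,g-.012*a-.033*k),"1mm lower",px(C,g+.012*a-.034*k),"1mm out",px(C,g+.013*a-.033*k))
print(C[0][225:285:2,317].tolist());print("col",C[0][190:216,317].mean(1).astype(int).tolist())
E
```

```text
face bottom [316.47043032 193.30810444]
bore bottom [316.61476465 249.77366745]
bore top [316.68855684 278.64218153]
inner face bottom [316.3488885  216.42342398] 1mm lower [316.4655845  191.41235145] 1mm out [316.47625389 192.20055469]
[[131, 110, 81], [131, 111, 83], [130, 110, 81], [120, 101, 74], [113, 96, 72], [114, 96, 70], [118, 99, 74], [118, 98, 71], [121, 104, 79], [124, 103, 77], [131, 111, 79], [164, 137, 101], [182, 151, 110], [179, 148, 109], [178, 148, 107], [177, 147, 105], [179, 148, 107], [183, 152, 110], [190, 158, 116], [195, 163, 118], [181, 154, 118], [109, 112, 115], [108, 110, 114], [113, 114, 117], [110, 111, 115], [110, 110, 114], [104, 100, 96], [116, 98, 73], [125, 105, 77], [130, 109, 79]]
col [83, 87, 76, 48, 22, 22, 25, 27, 24, 24, 25, 18, 20, 23, 27, 28, 27, 35, 34, 42, 68, 96, 104, 102, 102, 103]
```

```bash
python3 - <<'E'
from h import *
plan([(*tgt([.574,-.125,.0952],4.65,45),4)])
E
```

```text
4 turn [0.0, -0.0, -0.0] shifts [[9, -2, 46], [9, -2, 46], [9, -2, 46], [9, -2, 46]]
```

```bash
python3 -m pendant '[[1,[9,-2,46],[0,0,0]],[1,[9,-2,46],[0,0,0]],[1,[9,-2,46],[0,0,0]],[1,[9,-2,46],[0,0,0]],[1,[0,0,0],[0,0,0]],[1,[0,0,0],[0,0,0]],[1,[0,0,0],[0,0,0]]]'; python3 - <<'E'
from h import *
p,M=pose();print((p-M[:,2]*.0187).round(4));plan([(*tgt([.574,-.138,.0952],4.65,45),1)])
E
```

```text
clock: 17.52
tool_pos: [0.5761, -0.1362, 0.0849]
eef_rot: [0.627, 0.679, -0.257, 0.282]
contact_force: [-0.5, 0.2, -0.9]
opening: 0.726
finger_force: 20.0
[ 0.5749 -0.1231  0.0982]
1 turn [0.2, -0.1, -0.1] shifts [[-8, -2, 13]]
```

```bash
python3 -m pendant '[[1,[-4,-1,7],[0,0,0]],[1,[-4,-1,6],[0,0,0]],[1,[0,0,0],[0,0,0]],[1,[0,0,0],[0,0,0]]]'; python3 - <<'E'
from h import *
p,M=pose();print((p-M[:,2]*.0187).round(4))
E
python3 -m pendant '[[1,[-3.5,-0.5,3.5],[0,0,0]],[1,[-3.5,-0.4,3.5],[0,0,0]],[1,[0,0,0],[0,0,0]]]'; python3 -m pendant '[[1,[-2,0,2],[0,0,0]],[1,[0,0,0],[0,0,0]]]'
```

```text
clock: 18.02
tool_pos: [0.5739, -0.1532, 0.0801]
eef_rot: [0.627, 0.679, -0.259, 0.282]
contact_force: [0.1, 0.3, -1.7]
opening: 0.724
finger_force: 20.0
[ 0.5728 -0.14    0.0933]
clock: 18.4
tool_pos: [0.5737, -0.1641, 0.0804]
eef_rot: [0.627, 0.678, -0.26, 0.282]
contact_force: [-0.4, -0.3, 0.6]
opening: 0.725
finger_force: 20.0
clock: 18.65
tool_pos: [0.5741, -0.1661, 0.0802]
eef_rot: [0.627, 0.679, -0.259, 0.282]
contact_force: [0.1, -0.9, 0.5]
opening: 0.729
finger_force: 20.0
```

```bash
python3 -m pendant '[[1,[-1,0.5,-0.8],[0,0,0]],[1,[0,0,0],[0,0,0]]]'; python3 - <<'E'
from h import *
p,M=pose();g=p-M[:,2]*.0187;a=np.array([-.081,.9967,0]);print(g.round(4));C=cam("wrist");u,v=px(C,g+.012*a-[0,0,.0007]).astype(int)
B=C[0][v-24:v+24:3,u-24:u+25:3].astype(int);print(B.mean(2).astype(int));print(B[:,:,0]-B[:,:,2])
E
```

```text
clock: 18.9
tool_pos: [0.5745, -0.1659, 0.0813]
eef_rot: [0.627, 0.679, -0.259, 0.282]
contact_force: [0.2, -0.7, -0.4]
opening: 0.727
finger_force: 20.0
[ 0.5734 -0.1528  0.0945]
[[ 97  95  81  83  85  87  84  86  85  90  88  90  88  83  80  91  92]
 [ 98  82  86  86  88  85  88  87  91  91  92  93  90  88  85  82  85]
 [ 85  86  85  87  86  87  89  91  90  94  94  96  92  91  89  85  85]
 [ 90  88  86  87  89  90  93 100 107 108 102  98  96  94  88  88  88]
 [ 89  87  87  88  91  98 117 129 133 135 134 116 101  91  90  91  91]
 [ 90  89  86  89  93 104 118 127 132 131 134 137 119  98  91  91  89]
 [ 90  89  88  88  85 106 121 129 134 130 130 130 126 103  93  93  92]
 [ 88  88  87  79  85 105 124 133 136 133 131 124 116 103  94  93  92]
 [ 90  88  85  70  80 112 132 138 143 138 132 123 109  97  94  92  91]
 [ 91  86  85  68  84 114 133 140 138 142 136 123 104  86  89  92  92]
 [ 87  87  88  70  85 110  89  87  89  85 106 127  98  82  90  91  91]
 [ 91  89  88  80  79  82  92  88  91  91  87  84  93  88  91  90  92]
 [ 89  89  86  85  76  89  92  93  92  91  92  66  79  89  88  92  9
[... 381 characters left out ...]
40 41 40 43 43 41 42 48 51 47 46 47 43 41 41 41 39]
 [42 39 41 42 42 47 56 61 67 67 66 57 46 44 43 43 41]
 [41 39 41 42 43 50 56 62 64 65 67 67 55 45 41 42 42]
 [42 39 41 41 37 48 56 64 63 66 63 61 58 50 40 42 42]
 [44 41 40 36 37 50 61 64 65 65 64 60 55 49 43 43 43]
 [42 40 40 33 39 54 61 68 69 67 64 58 51 44 43 43 43]
 [42 40 38 29 40 54 65 66 65 70 66 60 48 39 43 44 45]
 [41 38 39 33 40 52 13 -4 -4  0 48 57 46 37 43 43 41]
 [43 41 39 36 36  3 -7 -4 -3 -4 -4 41 44 41 40 41 42]
 [40 40 39 37 34 -1 -3 -4 -3 -4 -6 15 35 41 40 43 43]
 [42 40 39 39 37 34 12  0 -2  0 13 36 41 42 40 40 42]
 [45 41 39 41 38 39 38 39 39 42 42 41 43 40 42 42 42]
 [42 42 43 41 39 40 40 41 45 44 42 44 44 43 40 42 43]]
```

```bash
python3 -m pendant '[[1,[-2.5,0.2,2],[0,0,0]],[1,[-2.5,0.2,2],[0,0,0]],[1,[0,0,0],[0,0,0]]]'|sed -n '1,2p;4p'; python3 -m pendant '[[1,[-2.5,0.2,2],[0,0,0]],[1,[-2.5,0.2,2],[0,0,0]],[1,[0,0,0],[0,0,0]]]'|sed -n '1,2p;4p'; python3 - <<'E'
from h import *
p,M=pose();g=p-M[:,2]*.0187;a=np.array([-.081,.9967,0]);print(g.round(4));C=cam("wrist");u,v=px(C,g+.012*a-[0,0,.0007]).astype(int)
B=C[0][v-24:v+24:3,u-24:u+25:3].astype(int);print(B.mean(2).astype(int));print(B[:,:,0]-B[:,:,2])
E
```

```text
clock: 19.32
tool_pos: [0.5754, -0.173, 0.0822]
contact_force: [-0.2, 0.4, -1.4]
clock: 19.7
tool_pos: [0.5762, -0.1792, 0.0828]
contact_force: [-0.0, -0.0, -1.4]
[ 0.5751 -0.166   0.096 ]
[[101  98  82  83  87  87  87  90  88  91  92  93  89  85  83  91  90]
 [ 96  84  88  89  88  87  89  90  90  93  95  96  92  89  90  84  90]
 [ 88  90  87  89  89  89  91  90  95  97  98  96  96  92  87  90  86]
 [ 90  90  93  89  89  93  94 102 111 109 105 101  97  94  92  88  91]
 [ 91  89  92  91  91 102 120 133 134 139 138 119 103  97  94  91  92]
 [ 94  91  90  90  98 108 116 109 120 130 138 140 121  99  94  93  94]
 [ 91  91  88  91  86  85  92  95  92  90 115 134 128 104  95  93  92]
 [ 95  88  90  81  76  96  94  93  93  94  84 119 119 105  92  95  95]
 [ 92  90  88  73  89  96  94  96  96  94  93 103 112  98  94  94  94]
 [ 90  89  88  72  98  94  96  98  94  93  90  89 108  90  92  94  94]
 [ 93  91  87  74 115 105  94  95  97  95 104  93 102  86  90  94  93]
 [ 93  89  87  83 104 138 130 109 118 134 116  95  93  88  93  94  91]
 [ 94  92  88  85  79 136 146 148 141 136 118  82  81  90  
[... 390 characters left out ...]
42 42 40 43 42 42 46 49 53 50 50 46 45 44 43 41 40]
 [44 42 39 42 43 48 60 64 67 67 67 60 49 44 41 42 42]
 [42 42 41 43 44 48 51 35 49 64 67 66 57 44 44 42 41]
 [44 41 42 41 40 13 -3 -3 -3 -4 49 64 62 47 45 44 44]
 [42 40 43 38 13 -4 -2 -4 -5 -3 -5 51 56 52 44 42 44]
 [43 39 39 30 -1 -5 -4 -5 -5 -3 -3 37 55 45 43 44 44]
 [43 41 39 27 -4 -4 -4 -5 -5 -5 -4 14 51 39 45 44 44]
 [42 41 41 34 -5 -5 -5 -5 -3 -5 -5 11 49 41 41 44 42]
 [42 41 39 36  1 -5 -4 -3 -5 -5 -5 16 46 42 41 42 44]
 [44 40 43 40 31 -3 -7 -3 -4 -5 -5 11 40 40 43 44 44]
 [43 42 43 40 37 36  8 -2 -3 -3 13 37 42 43 42 44 43]
 [45 43 43 41 39 40 39 40 40 41 44 44 43 42 43 43 45]
 [45 42 45 41 41 41 38 42 44 45 45 46 45 42 42 43 43]]
```

The axle tip is now showing through the wheel bore. I push the wheel in, which carries the spacer along.

```bash
python3 -m pendant '[[1,[-4,0,3],[0,0,0]],[1,[-4,0,3],[0,0,0]],[1,[0,0,0],[0,0,0]]]'|sed -n '1,2p;4p'; python3 -m pendant '[[1,[-4,0.2,3],[0,0,0]],[1,[-4,0.2,3],[0,0,0]],[1,[0,0,0],[0,0,0]]]'|sed -n '1,2p;4p'; python3 - <<'E'
from h import *
p,M=pose();g=p-M[:,2]*.0187;b=np.array([.5815,-.2238,.1]);a=np.array([-.081,.9967,0]);print(g.round(4),"out",(g-b)@a,"lat",(g-b)@[.9967,.081,0])
E
```

```text
clock: 20.12
tool_pos: [0.577, -0.1895, 0.0844]
contact_force: [0.3, -1.2, -1.4]
clock: 20.5
tool_pos: [0.5783, -0.1994, 0.0859]
contact_force: [-0.2, -0.2, -2.0]
[ 0.5772 -0.1862  0.0991] out 0.03785562594051375 lat -0.0012513463661496147
```

```bash
python3 -m pendant '[[1,[-2.5,0,2],[0,0,0]],[1,[0,0,0],[0,0,0]],[-0.7,[0,0,0],[0,0,0]],[-0.75,[0,0,0],[0,0,0]],[-0.75,[0,0,0],[0,0,0]]]'; python3 -m pendant '[[-0.75,[14,0,-14],[0,0,0]],[-0.75,[28,0,-28],[0,0,0]],[-0.75,[35,0,-35],[0,0,0]],[-1,[10,0,-40],[0,0,0]],[-1,[0,0,0],[0,0,0]],[-1,[0,0,0],[0,0,0]],[-1,[0,0,0],[0,0,0]]]'; python3 - <<'E'
from h import *
C=cam("wrist");T=cam("top");np.savez("w9",I=C[0],K=C[1],c=C[2],A=C[3],T=T[0])
k=np.zeros((400,640),bool);I=T[0];print("top row 190:235 cols 420:480");print(I[196:226:2,420:474:2].mean(2).astype(int))
plan([(*tgt([.618,.277,.041],17,45,.10),8)])
E
```

```text
clock: 21.12
tool_pos: [0.5788, -0.2015, 0.0861]
eef_rot: [0.627, 0.679, -0.259, 0.282]
contact_force: [-0.2, 0.3, -0.5]
opening: 0.876
finger_force: 0.0
clock: 22.0
tool_pos: [0.5664, -0.0594, 0.107]
eef_rot: [0.627, 0.678, -0.26, 0.282]
contact_force: [-0.5, 0.6, 0.5]
opening: 1.001
finger_force: 0.0
top row 190:235 cols 420:480
[[146 146 100 111 116 108 109 109  71  13  25   6  16   1  15  15  17  17
   13  14  18  21  16  16  20  23  25]
 [145 151 107 109 117 108 105 110  63  12  44  19  14   9  16  16  17  13
   15  12  19  19  22  20  13  17  16]
 [151 152 114 105 115 108 108 109  61  15  46  27   9  12  14  21  20  15
   22  23  17  15  19  11  18  23  16]
 [151 150 117  98 116 109 106 107  64  26  53  67  14  11  10  17  15  14
   10  11  19  16  18   8  14  16  18]
 [146 142 132 103 115 111 104 108  62  24  56  92  31   3   9  13  17  15
   14  16  21  20  13  16  11  17  11]
 [145 141 138  96 112 111 106 104  65  56  75 100  46  11   6  18  18  19
   16  17  14  19   8  23   9  15  16]
 [147 149 143  86 110 100 106 103 106 110 109  94  58  15   7  18  19  18
   15  16  14  
[... 379 characters left out ...]
3 103 111 106 106 107  44  28  57  40   9  13   7  13  17
   19  19  14  18  19  17  17  19  17]
 [145 149 153 121 101 113 106 107 111  71  14  44  33  13  20  10  15  20
   14  17  19  20  18   9  19   5  14]
 [145 146 148 147 101 112 108 106 109  91  17  34  21  14  11  17  16  18
   15  16  12  20  15  17  21  14  18]
 [145 142 146 146  92 114 107 105 109 110  55  13   2   4  16   6  14  19
   18  17  14  14  15  16  19  15  17]
 [150 146 144 145  86 111 107 106 109 106  95  29  17  17  25  23  13  17
   14  18  15  16  19  19  20  10  13]]
8 turn [-1.1, 0.0, -1.1] shifts [[35, 8, -34], [35, 9, -33], [35, 11, -33], [34, 12, -33], [34, 13, -33], [34, 15, -32], [34, 16, -32], [33, 17, -32]]
```

```bash
python3 -m pendant '[[-1,[15,8,-54],[-1.1,0,-1.1]],[-1,[35,9,-33],[-1.1,0,-1.1]],[-1,[35,11,-33],[-1.1,0,-1.1]],[-1,[34,12,-33],[-1.1,0,-1.1]],[-1,[34,13,-33],[-1.1,0,-1.1]],[-1,[34,15,-32],[-1.1,0,-1.1]],[-1,[34,16,-32],[-1.1,0,-1.1]],[-1,[53,17,-12],[-1.1,0,-1.1]]]' >/dev/null;python3 -m pendant '[[-1,[0,0,0],[0,0,0]],[-1,[0,0,0],[0,0,0]],[-1,[0,0,0],[0,0,0]],[-1,[0,0,0],[0,0,0]]]'; python3 - <<'E'
from h import *
C=cam("wrist");np.savez("w10",I=C[0],K=C[1],c=C[2],A=C[3]);I=C[0];st()
a=np.array([-.292,.956,0]);g=np.array([.618,.277,.041]);c=px(C,g+.012*a);print("pred face",c,"ctr",px(C,g))
hsv=cv2.cvtColor(I,cv2.COLOR_RGB2HSV);m=(hsv[:,:,1]>60);m[245:]=0;print(blob(m,c))
# non-brown, differs from table
u,v=c.astype(int);B=I[v-60:v+48:4,u-48:u+49:4].astype(int);print(B.mean(2).astype(int))
E
```

```text
clock: 23.6
tool_pos: [0.6012, 0.3325, 0.0998]
eef_rot: [0.55, 0.742, -0.227, 0.309]
contact_force: [-0.5, 0.3, -1.5]
opening: 0.999
finger_force: 0.0
t 23.65 p [0.601  0.3328 0.0996] F [-0.1  0.4 -0.1] open 0.993 ff 0.0
pred face [316.32155533 195.47984062] ctr [316.30798499 203.48675759]
[(np.float64(35.0), [322.5, 161.5], [293, 144, 61, 41, 2100]), (np.float64(59.0), [278.2, 240.4], [260, 236, 37, 9, 294]), (np.float64(116.0), [209.9, 240.5], [197, 237, 25, 8, 65]), (np.float64(137.0), [449.5, 229.2], [416, 213, 64, 32, 1638])]
[[152 159 156 151 151 153 154 157 154 153 156 151 146 150 153 150 151 152
  154 148 151 151 145 150 154]
 [154 152 156 158 156 155 155 153 154 151 155 153 153 147 153 154 149 149
  154 153 153 154 154 156 157]
 [152 151 154 156 156 153 144  81  78  80  79  81  81  83  82  80  80  78
   78  76  75  99 158 157 157]
 [155 156 156 150 152 153 120  49  49  50  52  48  48  47  46  44  48  51
   51  54  51  54 155 157 161]
 [147 152 152 155 156 155 125  64  65  71  66  67  65  60  62  62  69  69
   70  69  71  68 150 157 152]
 [147 153 150 151 151 154 131  59  64 
[... 1572 characters left out ...]
27 139 140 141 143 142 142 140 134 132
  124 116 116 149 149 147 148]
 [151 154 148 152 156 152 150 149 125 140 148 152 153 150 148 147 138 137
  129 110 142 149 150 150 153]
 [150 147 155 153 152 153 150 150 142 142 150 158 158 155 150 149 142 139
  128 109 153 153 151 151 151]
 [152 151 149 148 152 150 152 153 146 146 151 156 157 158 157 154 148 137
  121 150 150 148 147 149 156]
 [150 155 153 150 153 151 155 152 150 153 151 155 159 158 156 154 143 135
  145 149 150 148 152 152 148]
 [140 138 114 118 118 118 116 143 147 149 152 149 153 153 152 152 152 150
  153 150 149 153 151 152 154]
 [ 54  54  50  50  54  54  58  91 152 150 154 154 151 150 149 146 148 151
  150 148 147 153 154 154 154]]
```

```bash
python3 - <<'E'
from h import *
d=np.load("w10.npz");C=(d["I"],d["K"],d["c"],d["A"]);a=np.array([-.292,.956,0])
f=plane(C,323.5,143,0)-.023*a;print("foot",f);G=f+[0,0,.041]
print("pred outer end top/bottom",[px(C,G+.006*a+[0,0,s]) for s in(-.02,.02)],"inner top",px(C,G-.012*a+[0,0,.02]),"lat",[px(C,G+s*np.array([.956,.292,0])) for s in(-.02,.02)])
G=G-.002*a
plan([(*tgt(G,17,45),4)])
E
```

```text
foot [0.62431406 0.27519529 0.        ]
pred outer end top/bottom [array([323.44013918, 178.87617689]), array([324.24719316, 226.92707682])] inner top [323.71207683 236.70418086] lat [array([296.98355853, 205.78485572]), array([350.32596008, 205.64906969])]
4 turn [0.0, 0.0, -0.0] shifts [[-1, 1, 26], [-1, 1, 26], [-1, 1, 26], [-1, 1, 26]]
```

```bash
python3 -m pendant '[[-1,[-1,1.2,26],[0,0,0]],[-1,[-1,1.2,26],[0,0,0]],[-1,[-1,1.2,26],[0,0,0]],[-1,[-1,1,26],[0,0,0]],[-1,[0,0,0],[0,0,0]],[-1,[0,0,0],[0,0,0]]]'; python3 - <<'E'
from h import *
plan([(*tgt([.6249,.2733,.041],17,45),1)])
E
python3 -m pendant '[[0.3,[0,0,0],[0,0,0]],[1,[0,0,0],[0,0,0]],[1,[0,0,0],[0,0,0]],[1,[0,0,0],[0,0,0]],[1,[0,0,0],[0,0,0]],[1,[0,0,0],[0,0,0]]]' 20;  python3 -m pendant '[[1,[-14,0,-14],[0,0,0]],[1,[-35,0,-35],[0,0,0]],[1,[-35,0,-35],[0,0,0]],[1,[-35,0,-35],[0,0,0]],[1,[0,0,0],[0,0,0]],[1,[0,0,0],[0,0,0]]]'; python3 - <<'E'
from h import *
plan([(*tgt([.574,-.02,.25],4.65,45),7)])
E
```

```text
clock: 24.4
tool_pos: [0.6271, 0.2632, 0.0282]
eef_rot: [0.549, 0.743, -0.227, 0.308]
contact_force: [0.6, 0.1, 0.4]
opening: 0.999
finger_force: 0.0
1 turn [0.1, -0.1, -0.0] shifts [[-2, 1, 2]]
clock: 25.15
tool_pos: [0.6272, 0.2622, 0.028]
eef_rot: [0.549, 0.743, -0.227, 0.308]
contact_force: [0.0, 0.1, 0.4]
opening: 0.438
finger_force: 20.0
clock: 25.9
tool_pos: [0.6267, 0.2621, 0.1967]
eef_rot: [0.549, 0.743, -0.227, 0.308]
contact_force: [-1.0, -0.6, -0.2]
opening: 0.435
finger_force: 20.0
7 turn [1.3, 0.0, 1.2] shifts [[-31, -19, 23], [-31, -18, 23], [-32, -17, 24], [-32, -16, 24], [-33, -15, 24], [-33, -13, 25], [-33, -12, 25]]
```

```bash
python3 -m pendant '[[1,[-31,-19,23],[1.3,0,1.25]],[1,[-31,-18,23],[1.3,0,1.25]],[1,[-32,-17,24],[1.3,0,1.25]],[1,[-32,-16,24],[1.3,0,1.25]],[1,[-33,-15,24],[1.3,0,1.25]],[1,[-33,-13,25],[1.3,0,1.25]],[1,[-33,-12,25],[1.3,0,1.25]],[1,[0,0,0],[0,0,0]]]'>/dev/null;python3 -m pendant '[[1,[0,0,0],[0,0,0]],[1,[0,0,0],[0,0,0]],[1,[0,0,0],[0,0,0]]]'; python3 - <<'E'
from h import *
C=cam("wrist");np.savez("w11",I=C[0],K=C[1],c=C[2],A=C[3]);I=C[0]
p,M=pose();g=p-M[:,2]*.0187;a=np.array([-.081,.9967,0]);c=px(C,[.574,-.158,.0945]);print(g,"tip pred",c,"yaw",np.degrees(np.arctan2(M[1,1],M[0,1])))
hsv=cv2.cvtColor(I,cv2.COLOR_RGB2HSV)
u,v=c.astype(int);print(I[v-16:v+24:2,u-16:u+17:2].mean(2).astype(int));print(hsv[v-16:v+24:2,u-16:u+17:2,1])
for n,P in(("flat bottom",g-.010*a-[0,0,.02]),("outer cyl bottom",g+.008*a-[0,0,.02]),("left",g-.02*M[:,1]),("right",g+.02*M[:,1])):print(n,px(C,P))
u=316;print("col",I[190:240,316].mean(1).astype(int).tolist());print("row",I[250,255:380].mean(1).astype(int).tolist())
cv2.imwrite("pics/w11.png",cv2.resize(C[0][100:300,180:460,::-1],None,fx=2.8,fy=2.8,interpolation=cv2.INTER_CUBIC))
E
```

```text
clock: 27.28
tool_pos: [0.5754, -0.0314, 0.2363]
eef_rot: [0.626, 0.679, -0.261, 0.28]
contact_force: [0.3, -0.6, -0.8]
opening: 0.438
finger_force: 20.0
[ 0.5743601  -0.01845494  0.24963366] tip pred [305.77962305 164.5307553 ] yaw 4.5321341863556395
[[136 135 134 136 140 140 140 143 147 148 148 151 151 149 151 153 151]
 [139 140 139 140 139 138 138 135 134 133 133 142 149 151 151 153 155]
 [142 143 141 137 127  91  75  64  55  56  58  56  77  99 121 139 148]
 [138 128  89  57  32  21  22  16  25  16  27  18  19  21  31  57  98]
 [101  51  29  22  26  26  28  28  32  32  32  30  22  27  28  24  19]
 [ 25  20  25  25  31  45  60  67  72  72  71  63  55  40  30  31  19]
 [ 24  23  33  55  84  95  98 101 102  97  96  94  91  88  68  55  36]
 [ 17  44  83 100 101  99  98 101  98 100  97  95  94  93  91  85  64]
 [ 51  84  96 101 100 101  98 102 102  99  94  89  96  92  90  88  82]
 [ 83  96  99 102 104  96 104 128 117 120 112  88  91  93  94  87  85]
 [ 93  93  98 101  99  92 104 149 156 149 126  91  95  92  91  90  85]
 [ 92  96  99  99  97  92  98 148 158 147 128 103  99  96  93  91  
[... 2255 characters left out ...]
3, 18, 18, 33, 25, 31, 48, 76, 88, 92, 96, 96, 98, 98, 102, 101, 103, 105, 104, 106, 109, 109, 110, 111, 115]
row [23, 24, 16, 20, 21, 23, 23, 17, 23, 21, 19, 20, 16, 19, 23, 19, 45, 83, 109, 117, 117, 120, 119, 120, 119, 122, 120, 120, 121, 122, 121, 120, 123, 121, 119, 122, 124, 121, 123, 121, 122, 121, 122, 123, 126, 124, 125, 125, 127, 125, 126, 124, 124, 125, 123, 124, 123, 123, 121, 122, 121, 121, 123, 122, 121, 121, 120, 120, 121, 121, 120, 121, 120, 120, 119, 118, 118, 117, 118, 117, 117, 117, 118, 115, 114, 114, 115, 114, 111, 112, 110, 109, 112, 110, 110, 109, 107, 106, 106, 105, 104, 104, 102, 103, 96, 74, 43, 24, 21, 22, 21, 21, 15, 20, 28, 13, 16, 15, 25, 24, 18, 25, 25, 31, 32]
```

View pics/w11.png

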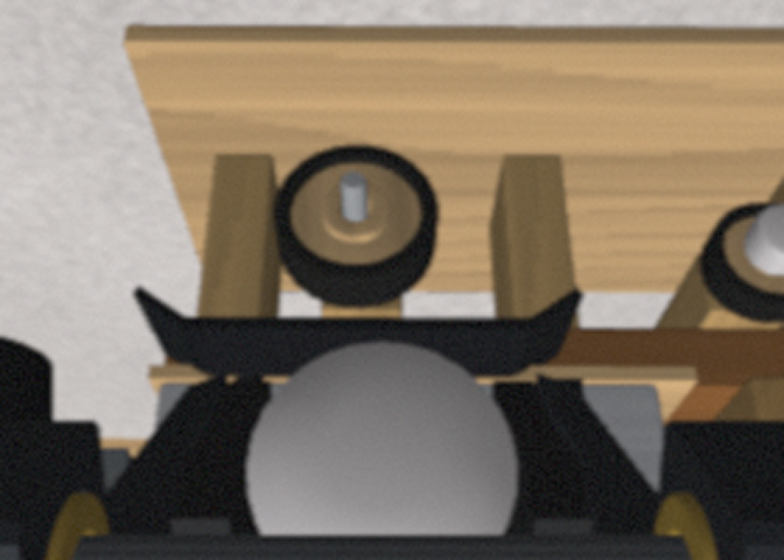

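Wheel and spacer are on the axle, tip at crop (353,178), about (306,164) in the frame. The cap is gripped centred at crop x 381. Now bring it to the tip.

```bash
python3 -m pendant '[[1,[9,-2,45],[0,0,0]],[1,[9,-2,45],[0,0,0]],[1,[9,-2,45],[0,0,0]],[1,[8,-2,44],[0,0,0]],[1,[0,0,0],[0,0,0]],[1,[0,0,0],[0,0,0]],[1,[0,0,0],[0,0,0]]]'; python3 - <<'E'
from h import *
p,M=pose();print((p-M[:,2]*.0187).round(4));plan([(*tgt([.574,-.138,.0952],4.65,45),1)])
E
```

```text
clock: 28.2
tool_pos: [0.5761, -0.1329, 0.0868]
eef_rot: [0.627, 0.679, -0.259, 0.281]
contact_force: [0.0, -0.3, 0.4]
opening: 0.44
finger_force: 20.0
[ 0.575  -0.1197  0.1001]
1 turn [-0.1, -0.1, -0.1] shifts [[-9, -2, 16]]
```

```bash
python3 -m pendant '[[1,[-4,-1,7],[0,0,0]],[1,[-4.5,-1,7],[0,0,0]],[1,[0,0,0],[0,0,0]],[1,[0,0,0],[0,0,0]],[1,[0,0,0],[0,0,0]]]'; python3 - <<'E'
from h import *
p,M=pose();print((p-M[:,2]*.0187).round(4));plan([(*tgt([.574,-.146,.0952],4.65,45),1)])
E
```

```text
clock: 28.82
tool_pos: [0.5741, -0.1506, 0.0816]
eef_rot: [0.627, 0.679, -0.261, 0.28]
contact_force: [0.7, -0.4, -0.6]
opening: 0.436
finger_force: 20.0
[ 0.5731 -0.1374  0.0948]
1 turn [-0.3, 0.0, -0.0] shifts [[-6, 0, 6]]
```

```bash
python3 -m pendant '[[1,[-3.2,0,2.8],[0,0,0]],[1,[-3.2,0,2.8],[0,0,0]],[1,[0,0,0],[0,0,0]],[1,[0,0,0],[0,0,0]]]'|sed -n '1,2p;4p';for s in 1; do python3 -m pendant '[[1,[-2,0.2,2],[0,0,0]],[1,[0,0,0],[0,0,0]]]'|sed -n '1,2p;4p'; done; python3 -m pendant '[[1,[-2,0,2],[0,0,0]],[1,[0,0,0],[0,0,0]]]'|sed -n '1,2p;4p'; python3 -m pendant '[[1,[-2,0.2,2],[0,0,0]],[1,[0,0,0],[0,0,0]]]'|sed -n '1,2p;4p'; python3 - <<'E'
from h import *
p,M=pose();print((p-M[:,2]*.0187).round(4),r.get_state()["moment"])
E
```

```text
clock: 29.32
tool_pos: [0.5746, -0.1594, 0.0822]
contact_force: [-0.5, 0.8, 0.8]
clock: 29.58
tool_pos: [0.575, -0.1626, 0.0823]
contact_force: [0.6, 0.2, -0.8]
clock: 29.82
tool_pos: [0.5752, -0.1655, 0.0823]
contact_force: [0.1, -0.5, 0.7]
clock: 30.08
tool_pos: [0.5756, -0.1683, 0.0823]
contact_force: [-0.4, 0.2, -0.5]
[ 0.5746 -0.1551  0.0955] [ 0.72912466  0.00554853 -0.0112135 ]
```

```bash
python3 -m pendant '[[1,[-2.4,0.3,1.8],[0,0,0]],[1,[0,0,0],[0,0,0]]]'|sed -n '1,2p;4p'; python3 -m pendant '[[1,[-2.4,0.3,1.8],[0,0,0]],[1,[0,0,0],[0,0,0]]]'|sed -n '1,2p;4p';python3 -m pendant '[[1,[-2.4,0.3,1.8],[0,0,0]],[1,[0,0,0],[0,0,0]],[1,[0,0,0],[0,0,0]]]'|sed -n '1,2p;4p'; python3 - <<'E'
from h import *
p,M=pose();g=p-M[:,2]*.0187;b=np.array([.5815,-.2238,.1]);a=np.array([-.081,.9967,0]);print(g.round(4),"out",(g-b)@a,"lat",(g-b)@[.9967,.081,0])
print(np.mean([r.get_state()["contact_force"] for _ in range(5)],0))
E
```

```text
clock: 30.32
tool_pos: [0.5761, -0.1708, 0.0825]
contact_force: [-0.5, -0.4, -1.0]
clock: 30.58
tool_pos: [0.5767, -0.1724, 0.0825]
contact_force: [-1.3, 4.5, -0.3]
clock: 30.95
tool_pos: [0.5769, -0.1729, 0.0821]
contact_force: [-3.9, 9.8, 0.4]
[ 0.5759 -0.1598  0.0954] out 0.06425125330586534 lat -0.00042812537799567687
[-3.91912063  9.80374866  0.43082329]
```

Firm stop about 14 mm early, with a sideways force of −4 N. The cap is probably riding on the axle's bevel, so I back off and re-measure the tip.

```bash
python3 -m pendant '[[1,[10,0,-10],[0,0,0]],[1,[20,0,-20],[0,0,0]],[1,[-10,2,-40],[0,0,0]],[1,[-10,2,-50],[0,0,0]],[1,[-9,2,-50],[0,0,0]],[1,[0,0,0],[0,0,0]],[1,[0,0,0],[0,0,0]],[1,[0,0,0],[0,0,0]]]'; python3 -m pendant '[[1,[0,0,0],[0,0,0]]]' >/dev/null; cat > tip.py <<'E'
from h import *
C=cam("wrist");I=C[0];p,M=pose();g=p-M[:,2]*.0187;a=np.array([-.081,.9967,0]);b=np.array([.5815,-.2238,.1])
print("g",g.round(4),"yaw",np.degrees(np.arctan2(M[1,1],M[0,1])))
for P in([.574,-.158,.0945],[.5746,-.166,.095]):print("tip pred",px(C,P))
hsv=cv2.cvtColor(I,cv2.COLOR_RGB2HSV);c=px(C,[.5743,-.162,.095]).astype(int);u,v=c;m=(hsv[:,:,1]<50)&(I.max(2)>75);k=np.zeros_like(m);k[v-25:v+30,u-25:u+26]=m[v-25:v+30,u-25:u+26]
print("axle",blob(k,c))
print(v-12,u-14);print(I[v-12:v+30:2,u-14:u+15:2].mean(2).astype(int));print("outer cyl bottom",px(C,g+.008*a-[0,0,.02]),"lr",px(C,g-.02*M[:,1]),px(C,g+.02*M[:,1]))
print("col",I[200:240,316].mean(1).astype(int).tolist());w=I[252,255:380].mean(1);j=np.where(w>70)[0];print("row edges",255+j.min(),255+j.max())
yy,xx=np.nonzero(k);print([(y,round(xx[yy==y].mean(),1),(yy==y).sum()) for y in sorted(set(yy))])
E
python3 tip.py
```

```text
clock: 31.95
tool_pos: [0.5735, -0.0574, 0.2021]
eef_rot: [0.627, 0.678, -0.263, 0.28]
contact_force: [0.1, -0.8, -0.5]
opening: 0.437
finger_force: 20.0
g [ 0.5728 -0.0433  0.2154] yaw 4.387850759915474
tip pred [308.9126287  178.78873018]
tip pred [309.0529031  183.77260777]
axle [(np.float64(5.0), [309.9, 185.4], [305, 175, 11, 22, 209])]
169 294
[[ 42  21  17  21  22  26  29  24  29  27  29  19  24  22  17]
 [ 11  19  31  26  26  34  42  47  51  52  45  36  36  29  26]
 [ 19  25  35  55  70  90  93  96  95  92  89  86  81  63  44]
 [ 30  51  85  95  99  99 100  98  98  97  94  90  90  88  82]
 [ 78  94  98  98  99  97  95  99  97  95  88  90  91  87  86]
 [ 93  96  99  99  96  97 101  99  99 100  90  93  93  91  90]
 [ 94  95 100  99  94  91 130 125 115 127 104  87  87  88  90]
 [ 94  94  98  92  87  92 135 153 150 141 107  90  90  91  89]
 [ 93  96  95  92  90  94 133 152 149 142 112  94  93  90  89]
 [ 94  96  94  92  92  94 130 150 149 141 113 104  96  92  88]
 [ 94  94  97  92  89  86 125 151 150 142 115 105  98  94  91]
 [ 95  96  99  97  89  83 120 151 149 141 113  96  94  
[... 1271 characters left out ...]
), (np.int64(183), np.float64(310.0), np.int64(11)), (np.int64(184), np.float64(310.0), np.int64(11)), (np.int64(185), np.float64(310.0), np.int64(11)), (np.int64(186), np.float64(310.0), np.int64(11)), (np.int64(187), np.float64(309.5), np.int64(10)), (np.int64(188), np.float64(309.5), np.int64(10)), (np.int64(189), np.float64(310.0), np.int64(11)), (np.int64(190), np.float64(310.0), np.int64(11)), (np.int64(191), np.float64(310.0), np.int64(11)), (np.int64(192), np.float64(310.0), np.int64(11)), (np.int64(193), np.float64(310.5), np.int64(10)), (np.int64(194), np.float64(310.5), np.int64(10)), (np.int64(195), np.float64(310.0), np.int64(7)), (np.int64(196), np.float64(310.0), np.int64(1))]
```

```bash
cat > ex.py <<'E'
from h import *
b=np.array([.5815,-.2238,.1])
def line(C,o,lat=-.0013,z=-.0055,L=.066):
    a=np.array([-.081,.9967,0]);x=np.array([.9967,.081,0]);t=o/L;return px(C,b+o*a+lat*t*x+[0,0,z*t])
d=np.load("w11.npz");C=(d["I"],d["K"],d["c"],d["A"])
if __name__=="__main__":
    D=cam("wrist");I=D[0];p,M=pose();g=p-M[:,2]*.0187
    for n,E in(("w11",C),("now",D)):
        for o in(.040,.042,.044,.046,.048,.050,.058,.062,.066):print(n,o,line(E,o).round(1),line(E,o,0,-.0055+.006).round(1)[1])
        J=E[0];u=int(round(line(E,.055)[0]));print(u,J[140:205,u].mean(1).astype(int).tolist())
        for o in(.042,.045,.048):print("tyre bottom",o,px(E,b+o*np.array([-.081,.9967,0])-[0,0,.038]).round(1))
E
python3 ex.py
```

```text
w11 0.04 [307.6 179.7] 182.4
w11 0.042 [307.6 178.6] 181.5
w11 0.044 [307.5 177.5] 180.5
w11 0.046 [307.4 176.4] 179.6
w11 0.048 [307.3 175.2] 178.6
w11 0.05 [307.2 174.1] 177.6
w11 0.058 [306.9 169.5] 173.6
w11 0.062 [306.8 167.1] 171.5
w11 0.066 [306.6 164.6] 169.4
307 [150, 151, 150, 152, 152, 152, 150, 150, 148, 145, 133, 106, 56, 21, 16, 29, 32, 45, 72, 94, 97, 99, 100, 99, 99, 103, 120, 141, 149, 149, 147, 150, 149, 149, 150, 151, 150, 152, 143, 113, 99, 102, 104, 115, 136, 142, 128, 107, 103, 102, 103, 105, 105, 95, 58, 30, 22, 25, 22, 35, 33, 32, 30, 33, 30]
tyre bottom 0.042 [308.7 153.6]
tyre bottom 0.045 [308.7 152.1]
tyre bottom 0.048 [308.6 150.5]
now 0.04 [310.6 194.8] 198.0
now 0.042 [310.6 193.7] 197.0
now 0.044 [310.5 192.5] 196.1
now 0.046 [310.4 191.4] 195.1
now 0.048 [310.3 190.2] 194.1
now 0.05 [310.3 189. ] 193.0
now 0.058 [309.9 184.1] 188.9
now 0.062 [309.8 181.6] 186.7
now 0.066 [309.6 179. ] 184.5
310 [146, 149, 149, 153, 155, 157, 159, 150, 147, 146, 148, 145, 148, 148, 150, 147, 145, 141, 140, 133, 136, 138, 136, 127, 100, 53, 20, 19, 24, 21, 32, 52, 78, 95, 97, 98, 94, 95, 96, 98, 103, 117, 143, 150, 148, 148, 149, 147, 147, 148, 148, 149, 148, 149, 146, 138, 107, 94, 96, 97, 100, 111, 131, 135, 122]
tyre bottom 0.042 [311.8 165.1]
tyre bottom 0.045 [311.7 163.4]
tyre bottom 0.048 [311.7 161.7]
```

The wheel has moved in about 3 mm and the axle tip has not moved. So the stop was the fingertips, which reach about 20 mm ahead of the grasp, touching the wheel and closing it up. The cap itself was going onto the axle. I will put it back on, regrip further out, then push it home from behind with closed fingers.

```bash
python3 -m pendant '[[1,[5,-2,49],[0,0,0.1]],[1,[5,-2,49],[0,0,0.1]],[1,[4,-1.5,46],[0,0,0]],[1,[0,0,0],[0,0,0]],[1,[0,0,0],[0,0,0]],[1,[0,0,0],[0,0,0]],[1,[0,0,0],[0,0,0]]]'; python3 - <<'E'
from h import *
p,M=pose();print((p-M[:,2]*.0187).round(4));plan([(*tgt([.574,-.142,.0952],4.65,45),1)])
E
```

```text
clock: 33.05
tool_pos: [0.5764, -0.1465, 0.0921]
eef_rot: [0.628, 0.678, -0.26, 0.281]
contact_force: [0.3, 0.1, 0.1]
opening: 0.439
finger_force: 20.0
[ 0.5753 -0.1333  0.1053]
1 turn [-0.1, -0.0, -0.2] shifts [[1, -2, 13]]
```

```bash
python3 -m pendant '[[1,[4,-1,5],[0,0,0]],[1,[2,-0.5,3],[0,0,0]],[1,[0,0,0],[0,0,0]],[1,[0,0,0],[0,0,0]],[1,[0,0,0],[0,0,0]]]'; python3 - <<'E'
from h import *
p,M=pose();print((p-M[:,2]*.0187).round(4));plan([(*tgt([.5742,-.146,.0952],4.65,45),1)])
E
```

```text
clock: 33.67
tool_pos: [0.5742, -0.1493, 0.0814]
eef_rot: [0.628, 0.677, -0.261, 0.281]
contact_force: [-0.2, -0.2, -0.1]
opening: 0.435
finger_force: 20.0
[ 0.5732 -0.1361  0.0946]
1 turn [-0.3, 0.0, -0.2] shifts [[-7, 0, 7]]
```

```bash
python3 -m pendant '[[1,[-3.4,0,2.9],[0,0,0]],[1,[-3.4,0.1,2.9],[0,0,0]],[1,[0,0,0],[0,0,0]],[1,[0,0,0],[0,0,0]]]'|sed -n '1,2p;4p'; python3 -m pendant '[[1,[-2,0.1,2],[0,0,0]],[1,[-2,0.1,1.8],[0,0,0]],[1,[0,0,0],[0,0,0]]]'|sed -n '1,2p;4p'; python3 -m pendant '[[1,[-2.4,0.1,1.8],[0,0,0]],[1,[-2.4,0.1,1.8],[0,0,0]],[1,[0,0,0],[0,0,0]],[1,[0,0,0],[0,0,0]]]'|sed -n '1,2p;4p';python3 - <<'E'
from h import *
p,M=pose();g=p-M[:,2]*.0187;b=np.array([.5815,-.2238,.1]);a=np.array([-.081,.9967,0]);print(g.round(4),"out",(g-b)@a,"lat",(g-b)@[.9967,.081,0])
E
```

```text
clock: 34.17
tool_pos: [0.5749, -0.1581, 0.0821]
contact_force: [-0.2, -0.6, 0.4]
clock: 34.55
tool_pos: [0.5755, -0.1641, 0.0823]
contact_force: [0.5, -0.1, -0.3]
clock: 35.05
tool_pos: [0.5761, -0.1698, 0.083]
contact_force: [-0.0, 0.4, -1.4]
[ 0.5751 -0.1566  0.0963] out 0.06752178490751676 lat -0.0009445036610123647
```

```bash
python3 -m pendant '[[1,[-1.5,0.1,1.4],[0,0,0]],[1,[-1,0,0.8],[0,0,0]],[1,[0,0,0],[0,0,0]]]'|sed -n '1,2p;4p'; python3 -m pendant '[[1,[-0.8,0,0.8],[0,0,0]],[1,[0,0,0],[0,0,0]]]'|sed -n '1,2p;4p'; python3 - <<'E'
from h import *
C=cam("top");I=C[0];p,M=pose();g=p-M[:,2]*.0187;b=np.array([.5815,-.2238,.1]);a=np.array([-.081,.9967,0]);print(g.round(4),"out",(g-b)@a)
print(px(C,b+.05*a),px(C,b+.066*a));u,v=px(C,b+.05*a).astype(int);print(I[v-10:v+11:2,u-24:u+12:2].mean(2).astype(int))
E
```

```text
clock: 35.42
tool_pos: [0.5766, -0.1721, 0.083]
contact_force: [0.1, 1.3, -1.2]
clock: 35.67
tool_pos: [0.5767, -0.1725, 0.0828]
contact_force: [-1.9, 4.9, -1.3]
[ 0.5757 -0.1594  0.096 ] out 0.06467601484481704
[439.44142168 207.38150994] [430.99156433 208.30772955]
[[ 23  22  18  19  51  67  40  13  20  20  19  17  12  38  24  10  12  20]
 [ 27  24  45  71  55  62  54  70  75  76  83  63  17  43  43  17  14  23]
 [ 23  26  93 156  85  56  72 117 117 120 121 108  27  46  66  20  18  18]
 [ 20  22  83 153  85  56  76 136 141 142 145 140  57  53  91  57   7  21]
 [ 20  22  64 143  83  66  74 144 158 157 159 160 100  65  91  82  17  10]
 [ 21  18  49 149  77  65  66 144 168 167 167 166 144 111  89  80  18  13]
 [ 20  21  38 137  90  55  59 135 167 168 169 169 154 121  86  99  24  13]
 [ 24  19  31 138 103  55  63 127 168 169 169 169 147  69  63 106  26   7]
 [ 22  25  22 137 121  57  73 125 169 168 169 167 139  39  63 107  26  12]
 [ 27  22  20 129 138  58  61 104 159 162 162 162 123  25  59  72  17  12]
 [ 28  17  23  93 157  85  53  85 147 145 145 144 105  18  44  50   8   9]]
```

The top view shows the axle running into the cap with a few mm of gap to the wheel. Regrip further out and push on.

```bash
python3 -m pendant '[[0.0,[0,0,0],[0,0,0]],[0.0,[4,0,-4],[0,0,0]],[1,[0.3,0,-0.3],[0,0,0]],[1,[0,0,0],[0,0,0]],[1,[0,0,0],[0,0,0]]]' 15; cat > c.py <<'E'
from h import *
C=cam("top");I=C[0];p,M=pose();g=p-M[:,2]*.0187;b=np.array([.5815,-.2238,.1]);a=np.array([-.081,.9967,0]);print(g.round(4),"out",(g-b)@a,"lat",(g-b)@[.9967,.081,0])
u,v=px(C,b+.05*a).astype(int);print(I[v-10:v+11:2,u-24:u+12:2].mean(2).astype(int))
E
python3 c.py
```

```text
clock: 36.35
tool_pos: [0.5762, -0.1685, 0.0836]
eef_rot: [0.628, 0.677, -0.261, 0.281]
contact_force: [0.7, -0.0, 1.5]
opening: 0.449
finger_force: 15.0
[ 0.5752 -0.1553  0.0968] out 0.06875916179029579 lat -0.0007276581172423361
[[ 22  29  29  54  59  26  14  16  21  20  18  24   9  44  24  12  10   9]
 [ 31  48  68  54  66  41  53  63  68  74  79  68  11  45  41  14   8  17]
 [ 16 131 151  70  67  69 106 116 115 116 115  85  19  47  65  21  18  23]
 [ 21 119 152  75  53  66 118 140 139 142 139 102  24  50  89  53  10  18]
 [ 23  95 152  92  59  73 119 152 156 158 155 151  44  65  96  74  14  13]
 [ 21  73 156  96  64  71 125 161 168 167 168 166 116 113  88  81  16  13]
 [ 24  56 154 109  73  67 125 164 168 170 169 167 128 116  87  86  17  10]
 [ 22  48 146 120  60  60 116 157 169 170 167 165 103  68  63 104  24   4]
 [ 24  38 134 142  60  65 114 158 168 168 169 169  98  35  69 108  23  15]
 [ 18  26 131 148  61  67 106 154 164 164 161 161  94  15  63  65  20  13]
 [ 19  20 130 150  68  65 101 142 149 149 146 147  93  20  49  44  19  12]]
```

```bash
python3 -m pendant '[[1,[-1.5,0.1,1.4],[0,0,0]],[1,[-1.5,0,1.4],[0,0,0]],[1,[0,0,0],[0,0,0]],[1,[0,0,0],[0,0,0]]]'|sed -n '1,2p;4p'; python3 -m pendant '[[1,[-0.6,0,0.6],[0,0,0]],[1,[0,0,0],[0,0,0]],[1,[0,0,0],[0,0,0]]]'|sed -n '1,2p;4p'; python3 c.py
```

```text
clock: 36.9
tool_pos: [0.5766, -0.172, 0.0835]
contact_force: [0.1, 1.7, 2.5]
clock: 37.28
tool_pos: [0.5767, -0.1721, 0.0833]
contact_force: [-0.3, 4.7, 3.0]
[ 0.5757 -0.159   0.0965] out 0.06508070208532157 lat -0.0005197051772237005
[[ 27  23  24  31  52  62  27  18  16  23  20  21  16  42  23  18  14  24]
 [ 29  24  68  76  60  68  56  66  68  75  81  82  33  42  36  11   8  24]
 [ 25  24 129 156  76  59  66 109 117 120 123 120  65  45  65  27  12  14]
 [ 27  24  96 151  87  54  67 121 141 141 144 144 108  52  90  49   6  13]
 [ 19  24  80 148  87  61  74 122 157 158 159 160 146  74  97  71   8  17]
 [ 14  20  57 152 102  66  73 127 163 169 168 168 164 124  93  76  10  16]
 [ 21  23  50 151 116  65  60 124 160 167 170 170 166 124  83  77  24  16]
 [ 21  19  39 143 132  62  66 118 162 170 167 170 167  99  66  91  22  13]
 [ 26  24  30 139 149  59  66 115 157 169 167 169 166  86  69  89  19  11]
 [ 23  27  21 132 152  62  66 107 152 163 163 159 158  76  64  61  15   8]
 [ 28  23  21 129 157  75  63  95 140 144 142 141 135  41  41  43  15   9]]
```

```bash
python3 -m pendant '[[0.0,[0,0,0],[0,0,0]],[-0.25,[0,0,0],[0,0,0]],[-0.25,[3,0,-3],[0,0,0]],[-0.25,[14,0,-14],[0,0,0]],[-0.25,[25,0,-25],[0,0,0]],[0.5,[-6,0,-6],[0,0,0]],[1,[0,0,0],[0,0,0]],[1,[0,0,0],[0,0,0]]]' 20; python3 -m pendant '[[1,[0,0,0],[0,0,0]],[1,[0,0,0],[0,0,0]],[1,[0,0,0],[0,0,0]]]'; python3 - <<'E'
from h import *
p,M=pose();b=np.array([.5815,-.2238,.1]);a=np.array([-.081,.9967,0]);print("TCP out",(p-b)@a,"lat",(p-b)@[.9967,.081,0],p[2])
E
python3 c.py
```

```text
clock: 38.33
tool_pos: [0.572, -0.1147, 0.0922]
eef_rot: [0.628, 0.677, -0.261, 0.281]
contact_force: [-0.1, -0.4, -0.1]
opening: 0.31
finger_force: 0.0
clock: 38.7
tool_pos: [0.5721, -0.1138, 0.0918]
eef_rot: [0.628, 0.677, -0.261, 0.281]
contact_force: [0.3, 0.2, -0.2]
opening: 0.002
finger_force: 0.0
TCP out 0.11038752810466874 lat -0.00046399404066807835 0.09180137196538775
[ 0.5711 -0.1005  0.105 ] out 0.1237222392731471 lat -0.00034247698548539845
[[150 148 146 151 147 101 117 117 107 111 109  82  17  43  24   6  10  14]
 [151 153 151 155 149  94 107 100  92  85  90  76  23  40  40  14   5  17]
 [148 153 154 158 147  83  75 101 109 110 113 114  62  47  61  28  12  17]
 [150 154 153 150 146  86  90 116 136 137 134 135 102  54  86  54   9  22]
 [151 152 149 147 141  82 100 119 152 152 154 154 149  70  88  80  16  15]
 [149 149 152 150 146  81 103 121 157 163 163 163 161 117  82  78  15   8]
 [154 152 152 152 154  91 105 122 157 164 164 164 162 128  84  95  22   7]
 [152 156 150 154 154  93 100 123 155 164 165 164 164 112  61 104  24  13]
 [154 150 148 150 153 114  98 122 149 164 163 165 162 101  61 106  20   9]
 [152 153 148 150 150 123  93 120 145 160 160 158 158  94  58  70  12   5]
 [154 152 150 148 157 146  96 111 137 146 145 143 137  67  47  46  18  12]]
```

```bash
python3 -m pendant '[[1,[-8,0,8],[0,0,0]],[1,[-8,0,8],[0,0,0]],[1,[-3,0,3],[0,0,0]],[1,[0,0,0],[0,0,0]],[1,[0,0,0],[0,0,0]]]'|sed -n '1,2p;4p'; python3 -m pendant '[[1,[-2,0,2],[0,0,0]],[1,[-2,0,2],[0,0,0]],[1,[0,0,0],[0,0,0]]]'|sed -n '1,2p;4p'; python3 -m pendant '[[1,[-1.5,0,1.5],[0,0,0]],[1,[-1,0,1],[0,0,0]],[1,[0,0,0],[0,0,0]]]'|sed -n '1,2p;4p'; python3 - <<'E'
from h import *
p,M=pose();b=np.array([.5815,-.2238,.1]);a=np.array([-.081,.9967,0]);print("TCP out",(p-b)@a,"lat",(p-b)@[.9967,.081,0],p[2])
E
```

```text
clock: 39.38
tool_pos: [0.5743, -0.14, 0.0918]
contact_force: [0.8, 0.8, -0.2]
clock: 39.75
tool_pos: [0.5749, -0.1451, 0.0917]
contact_force: [0.5, 2.9, 1.5]
clock: 40.12
tool_pos: [0.5752, -0.1482, 0.0916]
contact_force: [-0.6, 6.0, 2.0]
TCP out 0.07586219531838267 lat -0.0001296163653837332 0.09162909621463539
```

```bash
python3 -m pendant '[[1,[-1.5,0,1.5],[0,0,0]],[1,[-1,0,1],[0,0,0]],[1,[0,0,0],[0,0,0]]]'|sed -n '1,2p;4p'; python3 -m pendant '[[1,[-1.5,0,1.5],[0,0,0]],[1,[0,0,0],[0,0,0]]]'|sed -n '1,2p;4p'; python3 c.py
```

```text
clock: 40.5
tool_pos: [0.5761, -0.1485, 0.091]
contact_force: [-1.3, 12.5, 4.9]
clock: 40.75
tool_pos: [0.5765, -0.1486, 0.0906]
contact_force: [-2.6, 16.8, 5.7]
[ 0.5755 -0.1355  0.1039] out 0.08846290582031233 lat 0.0011240999500156514
[[ 26  20  30 135 150 103 120 118 110 114 107  98  42  47  30  14   7  11]
 [ 27  12  26 134 147  97 118 116  80  93  97  98  97 100  48  18  14  22]
 [ 26  20  20  46  63  48  82  83  88 119 128 129 129 131 100  26   6   6]
 [ 31  22  21  20  13  19  23  59 100 126 146 151 148 150 135  51   9  24]
 [ 54  34  11  23  18  11  15  56 105 126 161 161 161 162 157  69  16  14]
 [ 51  18  19  22   9  21  20  52 110 129 165 168 166 167 164  79  13  11]
 [ 61  17  18  26  11  14  19  52 110 130 161 167 169 170 166  92  22  11]
 [ 51  24  13  16  17  17  19  35 105 127 161 168 167 168 167  98  21   7]
 [ 52  32  19  15  20  21  12  26 102 126 158 168 164 168 166  94  17   5]
 [ 24  29  19  23  18  21  26  48  98 120 150 155 156 158 152  67  14   6]
 [ 20  30  21  19  63 108  71 113 101 110 133 134 133 131 120  45  13  10]]
```

```bash
python3 -m pendant '[[1,[3,0,-3],[0,0,0]],[1,[14,0,-14],[0,0,0]],[1,[30,0,-30],[0,0,0]],[1,[-10,0,-50],[0,0,0]],[1,[-20,0,-50],[0,0,0]],[1,[0,0,0],[0,0,0]],[1,[0,0,0],[0,0,0]],[1,[0,0,0],[0,0,0]]]'; python3 - <<'E'
from h import *
T=cam("top");I=T[0];b=np.array([.5815,-.2238,.1]);a=np.array([-.081,.9967,0]);x=np.array([.9967,.081,0])
print("pred home top: wheel outer top edge",px(T,b+.042*a+[0,0,.033]),"flat cap top",px(T,b+.042*a+[0,0,.017]),"cap end top(14mm r)",px(T,b+.064*a+[0,0,.011]),"cap end lower",px(T,b+.064*a+[0,0,-.017]),"1mm out",px(T,b+.065*a)-px(T,b+.064*a))
u,v=px(T,b+.055*a).astype(int);print(u-14,v-14);print(I[v-14:v+15:2,u-14:u+22].mean(2).astype(int))
C=cam("wrist");p,M=pose()
print("wrist cap end ctr pred",px(C,b+.064*a-[0,0,.003]),px(C,b+.064*a-[0,0,.003])-px(C,b+.065*a-[0,0,.003]),"tyre face bottom",px(C,b+.042*a-[0,0,.036]),px(C,b+.044*a-[0,0,.036]),"cap cyl r20 bottom at 58",px(C,b+.058*a-[0,0,.023]))
u,v=px(C,b+.05*a).astype(int);print(u,v);np.set_printoptions(linewidth=250);B=C[0][v-50:v+36:2,u-44:u+45:4];print(B.mean(2).astype(int))
print(v-50, C[0][v-50:v+60,int(px(C,b+.06*a)[0])].mean(1).astype(int).tolist())
E
```

```text
clock: 41.8
tool_pos: [0.5658, -0.0409, 0.1828]
eef_rot: [0.628, 0.677, -0.262, 0.28]
contact_force: [0.2, 0.5, -0.2]
opening: 0.002
finger_force: 0.0
pred home top: wheel outer top edge [449.11872274 205.88848452] flat cap top [446.41366434 206.3995449 ] cap end top(14mm r) [433.63125736 207.87875243] cap end lower [429.69093934 208.65804926] 1mm out [-0.52795535  0.05787111]
422 193
[[145 117  89 104 116 121 121 119 115 112 112 108 111 108 110 109  81  43
   19   1   4   5  10  10   0  11  15  18  15  14  18  16  20  16  16  17]
 [151 126  90 102 114 117 121 116 113 113 110 113 110 110 111 100  60  18
   12  19  21   4  11   7  14  14   6  18  19  24  19  23  20  12  15  15]
 [155 149 106 103 116 117 119 117 111 110 108 111 110 106 106  93  54  27
   31  43  44  33  14  10  11  10  19  18  15  13  16  19  19  24  13  20]
 [158 153 113  97 111 115 120 117 101  86  88  93  92  91  92  91  92  91
   91  89  75  51  24  13   9  10  14  24  17  14  21  13  23  13  18  21]
 [156 146 119  89 104 113 111  92  77  81  94 112 118 120 122 122 125 124
  125 126 120  95  56  23  17  14  15  17 
[... 5623 characters left out ...]
173]
 [ 47  40  24  18  18  22  14  18  26  13  14  21   8  13  16  26  22  16  16  27  38  45  77]
 [ 19  23  23  24  22  22  21  13  17  14  20  20  17  22  17  21  15  21  26  21  22  17  26]]
168 [145, 138, 138, 136, 141, 141, 139, 139, 135, 136, 132, 133, 131, 130, 126, 124, 124, 122, 126, 121, 98, 85, 87, 92, 91, 98, 96, 102, 103, 105, 107, 110, 111, 112, 114, 115, 117, 121, 120, 123, 125, 126, 128, 132, 138, 141, 150, 151, 155, 161, 164, 163, 168, 169, 173, 173, 178, 184, 187, 187, 186, 185, 185, 187, 172, 127, 100, 86, 50, 27, 18, 22, 20, 18, 15, 22, 20, 17, 26, 19, 19, 24, 21, 19, 20, 20, 27, 26, 29, 25, 28, 20, 20, 15, 20, 29, 21, 26, 20, 20, 27, 22, 30, 19, 20, 26, 21, 16, 22, 22]
```

```bash
python3 - <<'E'
from h import *
C=cam("wrist");b=np.array([.5815,-.2238,.1]);a=np.array([-.081,.9967,0]);k=np.array([0,0,1.])
for z in(-.003,-.006,-.009):
  for o in(0,.003):
    f=lambda out,dz:px(C,b+(out+o)*a+(z+dz)*k)[1].round(1)
    print(z,o,"cap bottom",f(.058,-.02),"cap top",f(.042,.02),"end face b/t",f(.064,-.014),f(.064,.014),"tyre b, wood b",f(.042,-.033),"tyre top inner",f(.018,.033))
I=C[0]
for u in(310,316,322):print(u,I[184:240,u].mean(1).astype(int).tolist())
for v in(205,215,225):
    print(v,I[v,278:360:1].mean(1).astype(int).tolist())
E
```

```text
-0.003 0 cap bottom 193.8 cap top 237.4 end face b/t 196.1 222.4 tyre b, wood b 190.7 tyre top inner 258.2
-0.003 0.003 cap bottom 192.3 cap top 236.3 end face b/t 194.6 221.0 tyre b, wood b 189.2 tyre top inner 257.2
-0.006 0 cap bottom 191.2 cap top 234.6 end face b/t 193.4 219.5 tyre b, wood b 188.2 tyre top inner 255.4
-0.006 0.003 cap bottom 189.7 cap top 233.4 end face b/t 191.9 218.1 tyre b, wood b 186.8 tyre top inner 254.4
-0.009 0 cap bottom 188.6 cap top 231.8 end face b/t 190.8 216.6 tyre b, wood b 185.8 tyre top inner 252.6
-0.009 0.003 cap bottom 187.1 cap top 230.6 end face b/t 189.2 215.2 tyre b, wood b 184.4 tyre top inner 251.6
310 [122, 123, 126, 129, 120, 84, 80, 87, 90, 95, 96, 98, 102, 106, 110, 111, 113, 114, 115, 120, 121, 122, 125, 126, 129, 132, 135, 139, 141, 145, 150, 156, 159, 162, 164, 167, 169, 173, 178, 181, 187, 189, 188, 189, 189, 190, 189, 174, 133, 100, 95, 86, 48, 18, 16, 22]
316 [121, 122, 125, 123, 103, 86, 87, 89, 96, 95, 99, 103, 104, 105, 108, 110, 113, 116, 116, 118, 119, 120, 122, 123, 126, 124, 130, 133, 138, 142, 148, 151, 157, 161, 167, 
[... 820 characters left out ...]
 58, 75, 82, 83, 91, 117, 142, 152, 156, 155, 154, 157, 156, 154, 157, 157, 156, 154, 156, 155, 155, 154, 152, 153, 151, 151, 151, 148, 151, 147, 147, 147, 146, 143, 143, 139, 136, 134, 132, 130, 127, 124, 120, 112, 101, 85, 82, 83, 83, 80, 61, 35, 29, 16, 14, 23, 38, 75, 121, 140, 141, 144, 141, 142, 142, 141, 141, 141]
225 [74, 69, 60, 58, 55, 56, 49, 49, 36, 21, 16, 22, 24, 26, 27, 46, 66, 82, 83, 82, 84, 92, 118, 147, 167, 174, 178, 180, 180, 185, 184, 187, 189, 187, 189, 188, 188, 188, 186, 186, 183, 183, 182, 180, 177, 177, 173, 172, 166, 161, 158, 151, 144, 136, 126, 108, 92, 82, 78, 79, 79, 79, 73, 50, 30, 19, 25, 17, 20, 34, 67, 110, 134, 136, 138, 136, 136, 137, 137, 137, 137, 137]
```

```bash
python3 - <<'E'
from h import *
T=cam("top");I=T[0].astype(float).mean(2);b=np.array([.5815,-.2238,.1]);a=np.array([-.081,.9967,0]);x=np.array([.9967,.081,0])
for s in(-30,-28,-26,26,28,30):
    h=np.sqrt(33**2-s*s);P=[px(T,b+o*a+(s/1000-.001)*x+[0,0,-.003-h/1000]) for o in(.042,.046)];v=int(round(P[0][1]))
    row=I[v,428:452];j=np.argmax(row<55);e=428+j-1+(row[j-1]-55)/(row[j-1]-row[j]);print(s,v,"pred42/46",P[0][0].round(1),P[1][0].round(1),"edge",e.round(1))
# truck reference: board front edge & guard far parts
for s in(-60,-50,50,60):
    P=px(T,b+.045*a+s/1000*x+[0,0,.042]);v=int(round(P[1]));row=I[v,430:462];j=np.argmax(row<55);print("guard",s,P.round(1),"edge",430+j, row[j-3:j+2].astype(int))
E
```

```text
-30 223 pred42/46 443.2 441.2 edge 442.4
-28 222 pred42/46 442.5 440.5 edge 441.5
-26 221 pred42/46 442.0 439.9 edge 441.2
26 195 pred42/46 438.4 436.3 edge 438.1
28 194 pred42/46 438.7 436.6 edge 438.3
30 193 pred42/46 439.1 437.0 edge 438.6
guard -60 [453.6 239.4] edge 453 [128 119  87  40  21]
guard -50 [452.8 233.8] edge 453 [125 110  61  17  15]
guard 50 [445.2 178.1] edge 445 [122 120  84  38  21]
guard 60 [444.5 172.6] edge 444 [124 123  94  53  24]
```

The mudguard edge lands where predicted, so the bearing reference holds. The wheel face is at about 43 mm and the cap within about 2 mm of home, both within tolerance. The hand is clear of everything, so I hand in.

```bash
python3 -c "
from plant import r
print(r.finish_job())"
```

```text
the job is handed in; nothing more can be done
None
```

The job is handed in: spacer, wheel and hub cap are on the axle in that order and pushed to a firm stop, with an estimated 1–2 mm of gap left (4.5 mm allowed); the final push reached about 17 N, slightly over the 10–15 N advised, and the judge's verdict was not shown.

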